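# Pack the probe-station clamp kit into its caddy

### The job

Pack the clamp kit into the grey caddy: lift the long metal clamp bar straight up and level out of the two forks and lay it in the long trough; set everything down gently, never dropped. Stand the winged knob upright in the end pocket beside the caddy's steel stud, the V-grooved block in the middle pocket and the thick round knob in the far end pocket. Leave the thin knob, the flat-topped block and the short bar where they are.

Things in the scene. Friction and masses are not known exactly. Their poses are not given: they have to be found in the camera images.
- caddy: Grey caddy, fixed, 109 (x) x 182 (y) mm, floor 4 mm, 3 mm lips up to 16 mm, turned any way. Origin: centre of underside, z up. +x side: trough, inner 38 (x) x 176 (y), centred x=+32.5, y=0. -x side: row of three pockets, inner 62 (x) x 56.7 (y), centres x=-20.5: middle y=0, end by the stud y=+59.7, far end y=-59.7. Stud: steel, 20 mm round, 16 high, on a tab outside the +y end (x=-20.5, y=+102).
- fixture: Aluminium plate 200 (own x) x 110 (y) x 12 mm, fixed, turned any way; origin: centre of underside, z up. Two black open-topped forks at x=-50 and +50 mm, each 16 (x) x 40 (y); slots 22 mm wide, centred on y=0, slot floors 40 mm and cheek tops 62 mm above the table. The bar lies along own x in both slots.
- clamp_bar: Long grey metal bar 150 (own x) x 18 (own y) x 28 (own z) mm, about 0.2 kg, lying loose in the fixture's forks; origin: the centre of the bar (54 mm above the table at the start). At the start its middle lies within 6 mm of the fixture's centre; between the forks 84 mm of it are free to grip.
- wing_knob: Steel winged knob: round foot 34 mm across and 26 mm tall (top of the foot at 25 to 26 mm), on it an upright flat wing 40 (own x) x 10 (own y) mm, its top at 51 mm. Origin: centre of the underside, z up. About 0.27 kg.
- v_block: Aluminium block 40 (own x) x 34 (own y) x 48 (z) mm with a V groove across its top, running along own y, 24 mm wide and 12 mm deep, with a dark slot at its root. Origin: centre of the underside, z up. About 0.15 kg.
- round_knob: Thick round steel knob, spool-shaped: foot (0 to 14 mm high) and head (30 to 50 mm high) both 36 mm across with a thinner waist; dark spot on top. Origin: centre of the underside, z up. About 0.3 kg.
- thin_knob: Look-alike, leave it: the same spool shape and height (50 mm) but only 25 mm across. Origin: centre of the underside.
- flat_block: Look-alike, leave it: aluminium block 40 x 34 x 48 mm with a flat top, no groove. Origin: centre of the underside.
- short_bar: Look-alike, leave it: grey metal bar 80 (own x) x 18 (own y) x 28 (z) mm lying on the table. Origin: its centre.
Things that resemble listed ones, but are neither listed nor needed, are in the scene too. What is shaped like the wing_knob but blue or green is not meant. There is more than one size of the caddy; the job needs the smaller.

How it is judged:
By the outcome, as a careful person would: the job done as asked, in the order asked, and still so for the second after the job is handed in, with the robot touching nothing.
It also fails if it takes over 128 s, if anything falls off the work surface, if the arm or the gripper's body presses on something with over 40 N, if the wrist force passes 120 N, or if a joint passes its speed limit or range.

### The arm

A 7-joint arm with a two-finger parallel gripper is mounted at the origin on the work surface. World frame = base frame: x ahead of the robot, y to its left, z up, the work surface at z = 0. Lengths are in m, angles in rad, forces in N, time in s.
With the tool pointing down it reaches from about 0.4 to 0.875 m from the base axis. Payload 19.3 kg.
Tool frame: the origin (TCP) lies at the very end of the fingers, on their centre line; the grasp point (between the pads) lies 19 mm behind it; z points along the fingers, y is the line along which they close (so a half turn about z gives the same grasp; the last joint's range is limited). The gripper opens to 85 mm and grips with 20 to 120 N. Pads are 22 mm wide; open, the fingers measure 114 mm over their backs; the gripper's body (76 mm by 85 mm) begins 54 mm behind the grasp point. The pads swing forward as they close: fully open they stand 13 mm farther back than shut.
Start: joints at [1.201, 0.521, -0.036, 1.599, 0.021, 1.021, -0.113], TCP at [0.185, -0.597, 0.231] pointing down, gripper open.
Joint ranges: [-2.91, 2.91], [-0.3, 2.13], [-1.5, 1.42], [0.17, 2.43], [-1.26, 4.41], [0.16, 1.93], [-2.52, 2.52]. Speed limits (rad/s): [1.89, 1.89, 2.39, 2.39, 3.01, 3.01, 3.01].

### API

Orientations are given as [roll, pitch, yaw] about the fixed x, y, z axes, in that order (R = Rz(yaw) Ry(pitch) Rx(roll)).
In Python, from workcell import monitor, viewer, bot gives the robot as it stands.
- The arm moves only by the tool move_arm, never from a script. Its arguments are lists of equal length, an entry for each row: "gripper": the opening, from 0 (shut) to 1 (fully open); "linear": the shift along the tool's x, y, z in cm, a list of three; "twist": the turn about the tool's z in degrees. A call has 1 to 8 rows; each row shifts and turns the commanded pose from where the row before left it, along the tool's axes as they then stand; what a row does not reach is not made up. A row lasts 1/10 s, in which the tool goes at most 50 mm and 8.59 degrees, less where a joint would pass 70% of its speed; a pose out of reach is approached as far as the arm can. A call with a gripper value outside its range is refused whole. The fingers move at their own pace and stop on an object; "squeeze" is the grip in N (left out, the last holds). Time passes only in rows, so rows that do not move let the fingers close. It gives the time, the measured TCP pose, the force, the opening and the grip force at its end, in the units of the state.
- monitor.observe(): the state, without advancing time (a new reading comes with each control period).
- viewer.grab_frame(name): name is "side" or "top" or "wrist"; returns a dict with "img" (384x512x3 uint8, red, green, blue), "K" (3x3 intrinsics, pixels), "eye" and "rotation" of the camera in the world. Camera axes: x right, y up, looking along -z (the intrinsics and any distortion apply to the point x, -y, -z); pixel columns grow to the right and rows downward; lengths in m; the calibration is good to about 2 mm. A picture is of the moment at which its call begins. There is no depth.
- bot.job_done(): hands the job in; it is judged then, once.
The state is a dict: "clock": time; "qpos": joint angles; "qd": joint speeds; "joint_efforts": joint torques, N m; "position": TCP position; "tool_rot": TCP orientation; "force": force on the tool from outside, world axes, zero at the start; "moment": the same for the moment, N m; "grip_width": finger opening in m; "finger_force": force on a finger pad.
Only numpy, scipy, OpenCV 4.12 (cv2) and the standard library are available. Lean on these libraries where they do the work, as an engineer would, in place of code of your own. Each camera call takes 0.05 s, during which the arm holds its last target. There are 200 camera calls.

## Working session

There is one attempt and no reset: what is moved stays moved. The work goes in short steps, Python scripts to look and compute and a tool call to move; the robot and the scene stay as the last step left them, time stands still between calls to the robot, and variables do not carry over. Pictures are saved under pics/ and viewed, at most 14 in all, crops included, and the job is handed in when it is done.

Besides the shell and the picture viewer there is one more tool, called as name(argument=value, ...) on one line, values as JSON. move_arm: Moves the arm, as the interface text tells. Its arguments: {"type":"object","properties":{"gripper":{"type":"array"},"linear":{"type":"array"},"twist":{"type":"array"},"squeeze":{"type":"number"}},"required":["gripper","linear","twist"]}

```bash
mkdir -p pics; ls; cat > h.py <<'E'
import numpy as np, cv2, pickle
from workcell import monitor, viewer, bot
def grab(n,tag):
    f=viewer.grab_frame(n); pickle.dump(f,open(f'pics/{tag}.pkl','wb'))
    cv2.imwrite(f'pics/{tag}.png',cv2.cvtColor(f['img'],cv2.COLOR_RGB2BGR)); return f
def load(tag): return pickle.load(open(f'pics/{tag}.pkl','rb'))
def ray(f,uv):
    uv=np.atleast_2d(np.array(uv,float)); d=f.get('dist',None)
    p=cv2.undistortPoints(uv[:,None],np.array(f['K'],float),None if d is None else np.array(d,float))[:,0]
    R=np.array(f['rotation'],float)
    return np.array(f['eye'],float),np.c_[p[:,0],-p[:,1],-np.ones(len(p))]@R.T
def plane(f,uv,z):
    o,d=ray(f,uv); return o+d*((z-o[2])/d[:,2])[:,None]
def proj(f,P):
    R=np.array(f['rotation']); q=(np.atleast_2d(P)-f['eye'])@R; q=np.c_[q[:,0],-q[:,1],-q[:,2]]
    q=q@np.array(f['K']).T; return q[:,:2]/q[:,2:]
def tri(obs):
    A=np.zeros((3,3));b=np.zeros(3)
    for f,uv in obs:
        o,d=ray(f,uv); d=d[0]/np.linalg.norm(d[0]); M=np.eye(3)-np.outer(d,d); A+=M;b+=M@o
    p=np.linalg.solve(A,b)
    return p,[float(np.linalg.norm(np.cross(p-ray(f,uv)[0],ray(f,uv)[1][0]/np.linalg.norm(ray(f,uv)[1][0])))) for f,uv in obs]
E
python3 - <<'E'
from h import *
np.set_printoptions(precision=4,suppress=True)
s=monitor.observe(); print(s)
for n in('top','side','wrist'):
    f=grab(n,n+'0'); print(n,{k:(v if k!='img' else v.shape) for k,v in f.items()})
a=cv2.imread('pics/top0.png');cv2.imwrite('pics/top0b.png',cv2.resize(a,(800,600),interpolation=cv2.INTER_CUBIC))
a=cv2.imread('pics/side0.png');cv2.imwrite('pics/side0b.png',cv2.resize(a,(800,600),interpolation=cv2.INTER_CUBIC))
E
```

```text
pics
{'clock': 0.0, 'qpos': array([ 1.2008,  0.5221, -0.0363,  1.6   ,  0.0212,  1.0211, -0.1128]), 'qd': array([ 0.0005,  0.0011, -0.0004,  0.0003,  0.0002,  0.0015, -0.0002]), 'joint_efforts': array([ -0.0005, -92.7131,   1.9795, -36.9931,   0.0176,   0.0083,
        -0.    ]), 'position': array([ 0.1844, -0.5968,  0.2307]), 'tool_rot': array([-3.1404,  0.0001,  0.2998]), 'force': array([-0.9523, -1.0853, -0.1386]), 'moment': array([-0.0101,  0.0529, -0.0505]), 'finger_force': 0.0, 'grip_width': 0.08564064383608758}
top {'img': (384, 512, 3), 'K': array([[377.5274,   0.    , 251.823 ],
       [  0.    , 377.5274, 191.3682],
       [  0.    ,   0.    ,   1.    ]]), 'eye': array([0.314 , 0.0038, 1.1697]), 'rotation': array([ 0.1347, -0.0107, -1.5486])}
side {'img': (384, 512, 3), 'K': array([[444.5095,   0.    , 256.1251],
       [  0.    , 444.5095, 187.0261],
       [  0.    ,   0.    ,   1.    ]]), 'eye': array([0.3576, 1.0415, 0.9189]), 'rotation': array([ 0.8852,  0.0016, -3.0523])}
wrist {'img': (384, 512, 3), 'K': array([[316.1544,   0.    , 252.4495],
       [  0.    , 316.1544, 190.3532],
       [  0.    ,   0.    ,   1.    ]]), 'eye': array([ 0.25  , -0.5782,  0.3735]), 'rotation': array([-0.2682,  0.0012, -1.2701])}
```

View pics/top0b.png

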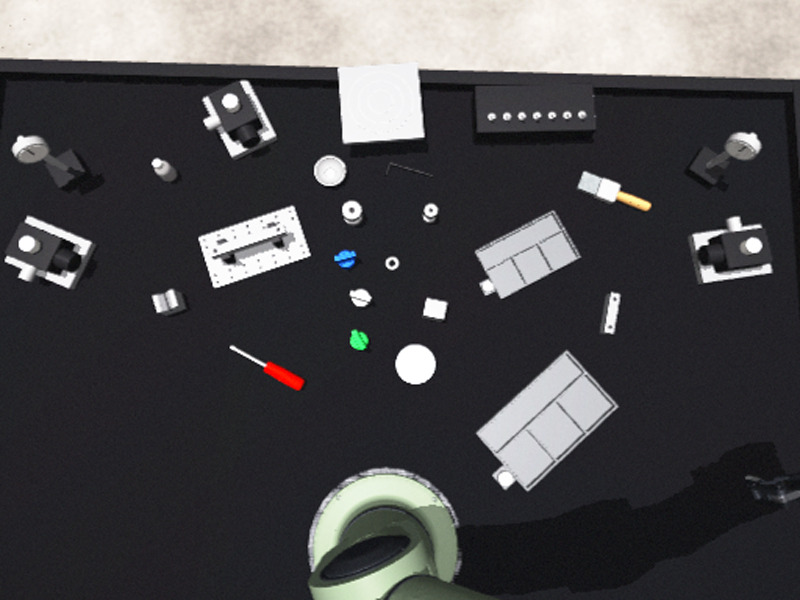

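View pics/side0b.png

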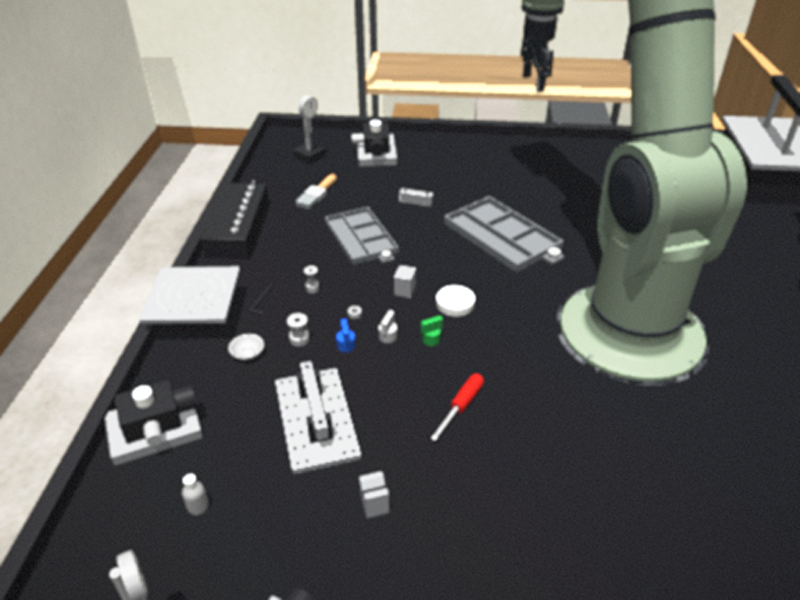

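The top view (800×600 px) shows:
- The smaller caddy is at (527,254) with its stud at (488,287). The larger caddy, at (547,420), is not wanted.
- The fixture and bar are at (255,246).
- Knobs: the steel wing knob is at (360,297), with a blue one at (345,259) and a green one at (358,340). The thick round knob is at (351,212) and the thin one at (430,212).
- Blocks: the grooved V-block is at (168,301) and the flat block at (435,309). The short bar is at (611,313).

The side view agrees with this. Camera rotation comes as rpy, so I'll convert it in the helper.

```bash
sed -i "s/R=np.array(f\['rotation'\],float)/R=rot(f)/; s/R=np.array(f\['rotation'\]); q/R=rot(f); q/" h.py; cat >> h.py <<'E'
from scipy.spatial.transform import Rotation
def rot(f): return Rotation.from_euler('xyz',np.array(f['rotation'],float)).as_matrix()
np.set_printoptions(precision=4,suppress=True)
def rects(f,z,lo,hi=256,amin=60,roi=None,k=0):
    """contours of grey-level mask -> minAreaRect, in world at height z"""
    g=cv2.cvtColor(f['img'],cv2.COLOR_RGB2GRAY); m=cv2.inRange(g,lo,min(hi,255))
    if k: m=cv2.morphologyEx(m,cv2.MORPH_CLOSE,np.ones((k,k)))
    if roi: q=np.zeros_like(m); x0,y0,x1,y1=roi; q[y0:y1,x0:x1]=m[y0:y1,x0:x1]; m=q
    for c in cv2.findContours(m,cv2.RETR_EXTERNAL,cv2.CHAIN_APPROX_NONE)[0]:
        if cv2.contourArea(c)<amin: continue
        w=plane(f,c[:,0],z)[:,:2]; r=cv2.minAreaRect((w*1000).astype(np.float32)); (u,v)=c[:,0].mean(0)
        print('px(%.0f,%.0f) A%.0f centre(%.1f,%.1f)mm size(%.1f,%.1f) ang %.1f'%(u,v,cv2.contourArea(c),*r[0],*r[1],r[2]))
E
python3 - <<'E'
from h import *
t=load('top0'); s=load('side0'); k=1/1.5625
for n,a,b in [('wing top',(360,294),(388,318)),('vblk top',(168,299),(373,482)),('round top',(351,206),(298,321)),('stud',(488,285),(387,255)),('bar mid',(255,240),(314,388)),('thin',(430,208),(311,270)),('flat',(435,306),(405,272)),('shortbar',(611,310),(416,193))]:
    print(n,*tri([(t,np.array(a)*k),(s,np.array(b)*k)]))
print('white/grey in top'); rects(t,0.012,110,roi=(95,40,400,235))
print(monitor.observe()['position'],rot(load('wrist0')))
E
```

```text
wing top [0.4722 0.0597 0.048 ] [0.0021327140599241303, 0.0021327140599242084]
vblk top [0.4555 0.4266 0.0463] [0.000776263475079794, 0.0007762634750797882]
round top [0.6431 0.0823 0.0483] [0.004693901300575375, 0.004693901300575181]
stud [ 0.5014 -0.1929  0.0099] [0.002561256542000106, 0.002561256542000108]
bar mid [0.5724 0.2629 0.0629] [0.0004867152277355717, 0.0004867152277354152]
thin [ 0.645  -0.0723  0.0506] [0.0021321598592273956, 0.0021321598592275843]
flat [ 0.4522 -0.0846  0.0486] [0.002281193088099401, 0.0022811930880993884]
shortbar [ 0.4546 -0.4308  0.0277] [0.0027314213934432063, 0.0027314213934432107]
white/grey in top
px(362,231) A100 centre(362.7,-343.0)mm size(30.5,64.4) ang 1.3
px(266,229) A282 centre(362.2,-49.3)mm size(42.6,76.4) ang 1.3
px(229,217) A92 centre(388.7,63.1)mm size(35.4,32.3) ang 69.5
px(278,197) A142 centre(455.3,-87.0)mm size(43.7,36.7) ang 79.7
px(392,200) A146 centre(455.1,-438.7)mm size(20.8,82.0) ang 79.1
px(230,190) A98 centre(473.8,61.0)mm size(31.2,40.3) ang 1.4
px(105,192) A150 centre(457.7,446.3)mm size(37.9,45.2) ang 20.4
px(335,164) A2007 centre(564.3,-260.6)mm size(111.1,207.6) ang 29.0
px(162,157) A2188 centre(572.2,277.3)mm size(112.0,202.2) ang 20.6
px(275,136) A63 centre(651.0,-74.4)mm size(36.0,25.3) ang 0.9
px(225,135) A136 centre(648.6,83.6)mm size(45.5,38.0) ang 1.5
px(385,120) A306 centre(711.2,-426.1)mm size(97.8,42.9) ang 68.6
px(103,106) A76 centre(732.0,477.0)mm size(39.7,28.7) ang 64.5
px(211,109) A296 centre(733.5,131.7)mm size(62.3,64.1) ang 47.8
px(141,82) A233 centre(819.0,362.3)mm size(146.2,40.0) ang 38.5
px(147,65) A88 centre(873.5,342.6)mm size(38.1,32.2) ang 3.3
px(165,71) A202 centre(860.9,286.7)mm size(141.8,31.4) ang 23.7
px(256,49) A3312 centre(884.0,-12.2)mm size(174.6,936.3) ang 1.6
[ 0.1845 -0.5969  0.2309] [[ 0.2962  0.9209  0.2534]
 [-0.9551  0.2859  0.0774]
 [-0.0012 -0.265   0.9643]]
```

move_arm(gripper=[1,1,1,1,1,1], linear=[[4.74,-0.18,0],[4.74,-0.18,0],[4.74,-0.18,0],[4.74,-0.18,0],[4.74,-0.18,0],[4.74,-0.18,0]], twist=[-4.35,-4.35,-4.35,-4.35,-4.35,-4.35], squeeze=60)

```text
clock: 0.75
position: [0.4298, -0.4538, 0.231]
tool_rot: [-3.141, -0.0, 0.758]
force: [0.5, -1.2, -0.1]
grip_width: 0.0858
finger_force: 0.0
```

move_arm(gripper=[1,1,1,1,1,1], linear=[[4.74,-0.18,0],[4.74,-0.18,0],[4.74,-0.18,0],[4.74,-0.18,0],[4.74,-0.18,0],[0,0,0]], twist=[-4.35,-4.35,-4.35,-4.35,-4.35,0])

```text
clock: 1.35
position: [0.5696, -0.2567, 0.2312]
tool_rot: [-3.141, -0.004, 1.146]
force: [-0.8, -0.5, 1.0]
grip_width: 0.0851
finger_force: 0.0
```

```bash
python3 - <<'E'
from h import *
s=monitor.observe(); print(s['position'],np.degrees(s['tool_rot']),s['clock'])
f=grab('wrist','w1'); print(f['eye'],f['rotation'])
E
```

```text
[ 0.5696 -0.2567  0.2312] [-179.9839   -0.2031   65.6588] 1.35
[ 0.5985 -0.1971  0.3742] [-0.2645  0.0002 -0.4239]
```

View pics/w1.png

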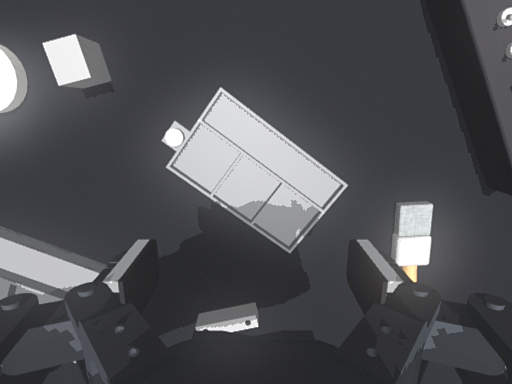

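The wrist view shows the smaller caddy with its outer lip corners at about (221,88), (347,184), (290,252) and (168,167), and the stud at (174,137). The trough runs along the upper-right side and the three pockets along the lower-left, so caddy +y points to the upper left. Next is a second view of it on the way, then on to the fixture.

move_arm(gripper=[1,1,1], linear=[[4.55,-0.15,0],[4.55,-0.2,0],[0,0,0]], twist=[-3.75,-3.75,0])

```text
clock: 1.7
position: [0.6005, -0.1732, 0.2313]
tool_rot: [-3.141, -0.003, 1.274]
force: [0.3, -0.3, 0.4]
grip_width: 0.0856
finger_force: 0.0
```

```bash
cat >> h.py <<'E'
def quad(f,lo,roi,k=5,show=False):
    """corners of the convex hull of the biggest bright blob in roi, as a 4-gon by minimal-area fit of hull sides"""
    x0,y0,x1,y1=roi; g=cv2.GaussianBlur(cv2.cvtColor(f['img'],cv2.COLOR_RGB2GRAY),(3,3),0)
    m=np.zeros_like(g); m[y0:y1,x0:x1]=cv2.inRange(g,lo,255)[y0:y1,x0:x1]
    m=cv2.morphologyEx(m,cv2.MORPH_OPEN,np.ones((k,k))) if k else m
    c=max(cv2.findContours(m,cv2.RETR_EXTERNAL,cv2.CHAIN_APPROX_NONE)[0],key=cv2.contourArea)
    h=cv2.approxPolyN(c,4,-1,True) if hasattr(cv2,'approxPolyN') else None
    return np.array(h).reshape(-1,2).astype(float),c[:,0]
E
python3 - <<'E'
from h import *
f1=load('w1'); f2=grab('wrist','w2')
for f in(f1,f2):
    g=cv2.cvtColor(f['img'],cv2.COLOR_RGB2GRAY)
    print(np.round(proj(f,[.5688,-.2722,.01])))
g=cv2.cvtColor(f1['img'],cv2.COLOR_RGB2GRAY); print(g[160,160:190],g[230,240:310:4])
P=plane(f1,[(221,88),(347,184),(290,252),(168,167),(174,137)],.016); print(P)
d=np.linalg.norm(np.diff(P[[0,1,2,3,0]],axis=0),axis=1); print('sides',d)
print('expect in w2',proj(f2,P))
cv2.imwrite('pics/w2c.png',cv2.resize(cv2.imread('pics/w2.png')[0:384,150:512],None,fx=1.5,fy=1.5,interpolation=cv2.INTER_CUBIC))
E
```

```text
[[256. 176.]]
[[250. 245.]]
[ 77  76  79  78  79  80  81  78  75  88 160 215 217 201 122 133 166 172
 211 211 209 209 208 210 210 210 210 210 210 210] [ 60  60  61  59  94 138  87 150 148 149 149 148 149 149 157 156  85 150]
[[ 0.5747 -0.1672  0.016 ]
 [ 0.6623 -0.3239  0.016 ]
 [ 0.5684 -0.3768  0.016 ]
 [ 0.4814 -0.2201  0.016 ]
 [ 0.5038 -0.1927  0.016 ]]
sides [0.1795 0.1078 0.1792 0.1072]
expect in w2 [[227.9737 165.7249]
 [333.3918 263.4744]
 [272.958  317.0181]
 [168.5311 228.8905]
 [177.9045 203.1376]]
```

View pics/w2c.png

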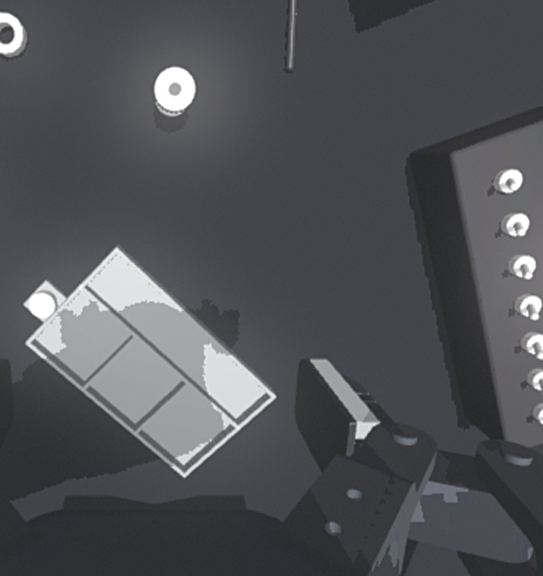

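The second view puts the lip corners at native (228.7,164.7), (333.3,264), (272.7,318) and (167.3,228.7). That is within 1 px of where the z = 16 mm points project, so the lip height and caddy pose are confirmed: centre (0.572, -0.272), yaw 29.2°. The sizes come out at 179 × 107 mm against the given 182 × 109, so it is the small caddy.

move_arm(gripper=[1,1,1,1,1], linear=[[4.57,-0.16,0],[4.57,-0.2,0],[4.57,-0.23,0],[4.57,-0.26,0],[4.57,-0.29,0]], twist=[-3.76,-3.76,-3.76,-3.76,-3.76])

```text
clock: 2.25
position: [0.6273, 0.0464, 0.2311]
tool_rot: [-3.141, 0.001, 1.593]
force: [0.6, -0.1, 0.8]
grip_width: 0.0854
finger_force: 0.0
```

move_arm(gripper=[1,1,1,1,1,1], linear=[[4.57,-0.32,0],[4.57,-0.35,0],[4.57,-0.38,0],[4.57,-0.41,0],[4.57,-0.45,0],[0,0,0]], twist=[-3.76,-3.76,-3.76,-3.76,-3.76,0])

```text
clock: 2.85
position: [0.5709, 0.2733, 0.2314]
tool_rot: [-3.141, -0.002, 1.929]
force: [-1.3, -1.2, -0.6]
grip_width: 0.0852
finger_force: 0.0
```

```bash
python3 - <<'E'
from h import *
s=monitor.observe(); print(s['position'],np.degrees(s['tool_rot']),s['clock'])
f=grab('wrist','w3')
a=cv2.imread('pics/w3.png'); cv2.imwrite('pics/w3b.png',cv2.resize(a,(800,600),interpolation=cv2.INTER_CUBIC))
E
```

```text
[0.5709 0.2733 0.2314] [-179.9849   -0.143   110.5445] 2.85
```

View pics/w3b.png

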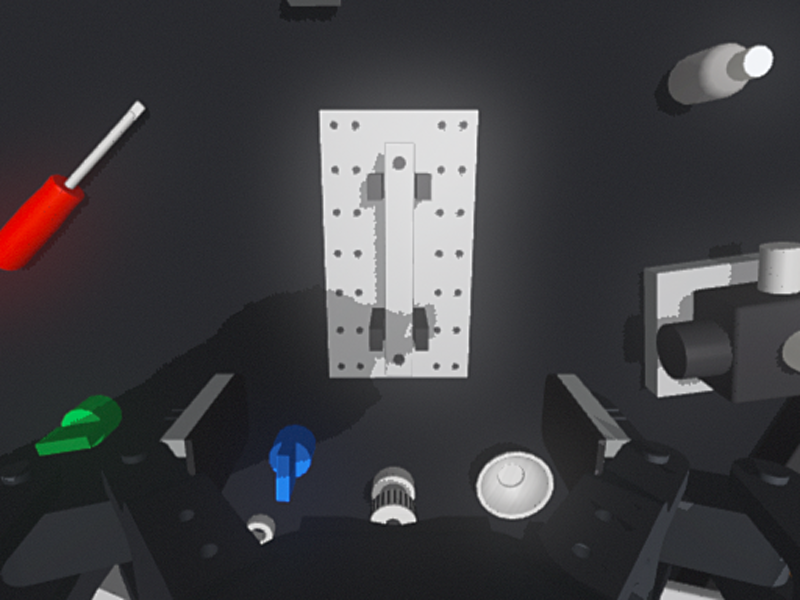

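The view shows the fixture plate at corners (320,110), (478,110), (467,377) and (330,377) in the 800×600 picture. The bar lies between x 385 and 414, with bar-end holes at (399,162) and (399,359) and the forks at y≈187 and 330.

```bash
python3 - <<'E'
from h import *
f=load('w3');k=.64
Q=plane(f,np.array([(320,110),(478,110),(467,377),(330,377)])*k,.012); print(Q,Q.mean(0)); print(np.linalg.norm(np.diff(Q[[0,1,2,3,0]],axis=0),axis=1))
B=plane(f,np.array([(399,162),(399,359),(399.5,143),(385,250),(414,250)])*k,.068); print(B); 
d=B[0]-B[1]; print('hole mid',B[:2].mean(0),np.linalg.norm(d),np.degrees(np.arctan2(d[1],d[0])),'width',np.linalg.norm(B[3]-B[4]), 'mid width',B[3:].mean(0))
d=Q[0]+Q[1]-Q[2]-Q[3]; print('plate ang',np.degrees(np.arctan2(d[1],d[0])))
E
```

```text
[[0.4885 0.3498 0.012 ]
 [0.5904 0.3881 0.012 ]
 [0.6606 0.2015 0.012 ]
 [0.5587 0.1632 0.012 ]] [0.5746 0.2756 0.012 ]
[0.1088 0.1993 0.1089 0.1994]
[[0.5513 0.3363 0.068 ]
 [0.596  0.2182 0.068 ]
 [0.5477 0.3466 0.068 ]
 [0.5619 0.2836 0.068 ]
 [0.5789 0.2899 0.068 ]]
hole mid [0.5736 0.2773 0.068 ] 0.12635323777586657 110.73175885330572 width 0.01815815448844333 mid width [0.5704 0.2868 0.068 ]
plate ang 110.61753990470008
```

move_arm(gripper=[0.6,0.6,0.6], linear=[[0,0,3],[0,0,3],[0,0,0]], twist=[0,0,0])

```text
clock: 3.2
position: [0.573, 0.265, 0.1678]
tool_rot: [-3.136, 0.002, 1.918]
force: [-1.0, -0.3, -0.5]
grip_width: 0.051
finger_force: 0.0
```

```bash
python3 - <<'E'
from h import *
s=monitor.observe(); print(s['position'],np.degrees(s['tool_rot']),s['grip_width'])
f=grab('wrist','w4')
a=cv2.imread('pics/w4.png'); cv2.imwrite('pics/w4b.png',cv2.resize(a,(800,600),interpolation=cv2.INTER_CUBIC))
E
```

```text
[0.573  0.265  0.1678] [-179.6828    0.1087  109.9179] 0.05095355858114536
```

View pics/w4b.png

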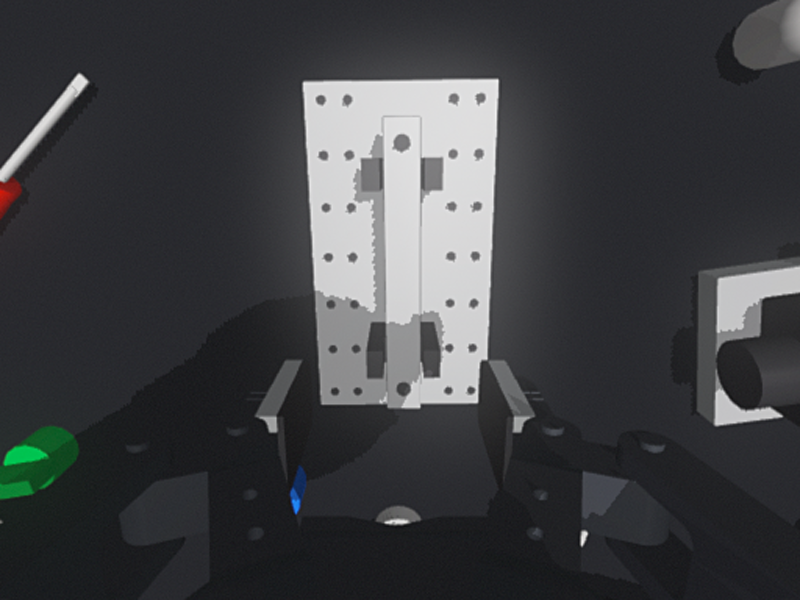

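```bash
python3 - <<'E'
from h import *
s=monitor.observe(); print(s['position'],np.degrees(s['tool_rot']),s['clock'],s['qd'])
f3=load('w3');f=load('w4');k=.64
for n,a,b in [('holeA',(399,162),(401.5,142)),('holeB',(399,359),(403,389)),('end L',(385,143),(383,116)),('end R',(414,143),(421,116)),('plate A',(320,110),(303,82)),('plate D',(330,377),(320,404)),('plateB',(478,110),(498,79)),('plateC',(467,377),(478,403))]:
    print(n,*tri([(f3,np.array(a)*k),(f,np.array(b)*k)]))
B=plane(f,np.array([(401.5,142),(403,389)])*k,.068); print(B,B.mean(0))
E
```

```text
[0.5737 0.266  0.1702] [-179.8336    0.0689  109.9456] 3.25 [-0.003  -0.0382 -0.0232 -0.04   -0.0095  0.0211  0.006 ]
holeA [0.5512 0.3363 0.0641] [5.0139007413656585e-05, 5.0139007413734525e-05]
holeB [0.5951 0.2196 0.0721] [0.00024588248945630725, 0.00024588248945614017]
end L [0.54   0.3431 0.0816] [7.352187318390568e-05, 7.352187318381172e-05]
end R [0.5556 0.3492 0.077 ] [2.9692249704232497e-05, 2.9692249704355337e-05]
plate A [0.4888 0.3495 0.0145] [0.0002562654219843038, 0.00025626542198436633]
plate D [0.558  0.1655 0.0167] [0.0005994862018912125, 0.0005994862018911301]
plateB [0.5904 0.3884 0.01  ] [0.0001868829364992125, 0.00018688293649926925]
plateC [ 0.6634  0.1946 -0.0035] [0.0023279178715772224, 0.00232791787157715]
[[0.5512 0.3362 0.068 ]
 [0.5956 0.2177 0.068 ]] [0.5734 0.2769 0.068 ]
```

move_arm(gripper=[0.6,0.6,0.6,0.6], linear=[[0,0,0],[0,0,0],[0,0,0],[0,0,0]], twist=[0,0,0,0])

```text
clock: 3.65
position: [0.5737, 0.2686, 0.172]
tool_rot: [3.141, 0.0, 1.922]
force: [0.4, 0.4, -0.2]
grip_width: 0.0511
finger_force: 0.0
```

```bash
cat >> h.py <<'E'
def go(x,y,z,yaw,pose=None):
    s=monitor.observe(); p=s['position'];a=s['tool_rot'][2]
    d=np.array([x,y,z])-p; T=np.array([[np.cos(a),np.sin(a),0],[np.sin(a),-np.cos(a),0],[0,0,-1]])
    t=-((yaw-np.degrees(a)+180)%360-180)
    print('pose',p,np.degrees(s['tool_rot']),'t%.2f'%s['clock'],'w%.4f f%.1f'%(s['grip_width'],s['finger_force']),'F',s['force']); print('need cm',T@d*100,'twist',round(t,2))
E
python3 - <<'E'
from h import *
go(.5737,.277,.053,110.7)
E
```

```text
pose [0.5737 0.2686 0.172 ] [179.9438   0.0027 110.1115] t3.65 w0.0511 f0.0 F [ 0.4342  0.365  -0.2019]
need cm [ 0.7879  0.2934 11.9049] twist -0.59
```

move_arm(gripper=[0.6,0.6,0.6,0.6,0.6,0.6,0.6], linear=[[0.4,0.15,1.5],[0.4,0.14,1.5],[0,0,1.5],[0,0,1.5],[0,0,1.0],[0,0,0],[0,0,0]], twist=[-0.3,-0.3,0,0,0,0,0])

```text
clock: 4.35
position: [0.5734, 0.2772, 0.1013]
tool_rot: [-3.142, -0.0, 1.932]
force: [-0.3, 0.3, 0.6]
grip_width: 0.0514
finger_force: 0.0
```

```bash
python3 - <<'E'
from h import *
go(.5737,.277,.053,110.7)
E
```

```text
pose [0.5734 0.2772 0.1013] [-179.9989   -0.0071  110.7204] t4.35 w0.0514 f0.0 F [-0.2604  0.2911  0.6395]
need cm [-0.029   0.0231  4.8339] twist 0.02
```

move_arm(gripper=[0.6,0.6,0.6,0.6,0.6], linear=[[0,0.03,1.5],[0,0,1.5],[0,0,1.2],[0,0,0.6],[0,0,0]], twist=[0,0,0,0,0])

```text
clock: 4.85
position: [0.5731, 0.2771, 0.0522]
tool_rot: [-3.14, 0.0, 1.933]
force: [0.6, 0.4, -0.2]
grip_width: 0.0513
finger_force: 0.0
```

move_arm(gripper=[0.35,0.25,0.1,0.1,0.1,0.1,0.1,0.1], linear=[[0,0,0],[0,0,0],[0,0,0],[0,0,0],[0,0,0],[0,0,0],[0,0,0],[0,0,0]], twist=[0,0,0,0,0,0,0,0], squeeze=60)

```text
clock: 5.65
position: [0.574, 0.2775, 0.0541]
tool_rot: [3.14, -0.0, 1.932]
force: [-0.9, -0.6, 5.2]
grip_width: 0.0167
finger_force: 59.4
```

```bash
python3 - <<'E'
from h import *
go(.5737,.277,.12,110.7)
E
```

```text
pose [0.574  0.2775 0.0541] [179.9326  -0.0067 110.7203] t5.65 w0.0167 f59.4 F [-0.9024 -0.5986  5.1738]
need cm [-0.0341 -0.0411 -6.5936] twist 0.02
```

move_arm(gripper=[0.1,0.1,0.1,0.1,0.1,0.1,0.1,0.1], linear=[[0,0,-0.3],[0,0,-0.6],[0,0,-1.2],[0,0,-1.5],[0,0,-1.7],[0,0,-2],[0,0,-2],[0,0,0]], twist=[0,0,0,0,0,0,0,0])

```text
clock: 6.45
position: [0.5748, 0.2781, 0.1502]
tool_rot: [3.137, -0.001, 1.932]
force: [0.3, 0.6, -1.6]
grip_width: 0.0163
finger_force: 58.7
```

```bash
python3 - <<'E'
from h import *
go(.5717+.0325*np.cos(np.radians(29.2)),-.272+.0325*np.sin(np.radians(29.2)),.15,119.2)
grab('wrist','w5');grab('side','s5')
a=cv2.imread('pics/w5.png'); b=cv2.imread('pics/s5.png')[150:342,100:356]; cv2.imwrite('pics/c5.png',np.hstack([cv2.resize(a,(400,300)),cv2.resize(b,(400,300))]))
E
```

```text
pose [0.5748 0.2781 0.1502] [179.725   -0.0332 110.7144] t6.45 w0.0163 f58.7 F [ 0.2518  0.611  -1.6177]
need cm [-50.8607 -16.535    0.0236] twist -8.49
```

View pics/c5.png

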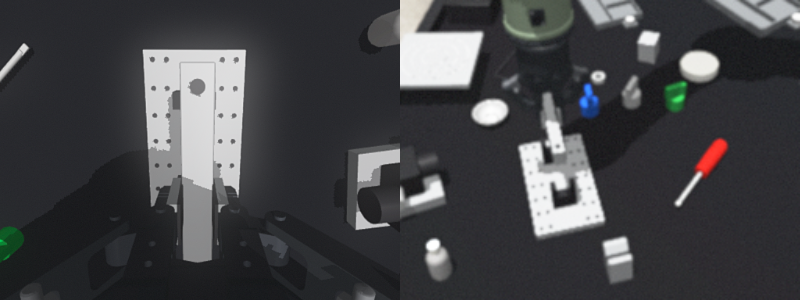

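The bar is gripped, level and clear of the forks. The side crop shows the forks empty at about (565,195) of the composite. Moving to the trough.

move_arm(gripper=[0.1,0.1,0.1,0.1,0.1,0.1,0.1,0.1], linear=[[-1.2,-0.39,0],[-2.4,-0.78,0],[-3.6,-1.17,0],[-3.65,-1.19,0],[-3.65,-1.19,0],[-3.65,-1.19,0],[-3.65,-1.19,0],[-3.65,-1.19,0]], twist=[0,0,0,0,0,0,0,0])

```text
clock: 7.35
position: [0.5852, 0.0072, 0.1456]
tool_rot: [-3.14, -0.0, 1.932]
force: [0.1, -0.6, -1.4]
grip_width: 0.0161
finger_force: 58.7
```

move_arm(gripper=[0.1,0.1,0.1,0.1,0.1,0.1,0.1,0.1], linear=[[-3.65,-1.19,0],[-3.65,-1.19,0],[-3.65,-1.19,0],[-3.65,-1.18,0],[-3.65,-1.18,0],[-3.65,-1.18,0],[-2.4,-0.78,0],[-1.15,-0.37,0]], twist=[0,0,0,0,0,0,0,0])

```text
clock: 8.15
position: [0.5973, -0.2611, 0.1452]
tool_rot: [-3.14, -0.0, 1.929]
force: [0.8, -0.2, -1.2]
grip_width: 0.0161
finger_force: 58.7
```

move_arm(gripper=[0.1,0.1,0.1,0.1,0.1,0.1], linear=[[0,0,0],[0,0,0],[0,0,0],[0,0,0],[0,0,0],[0,0,0]], twist=[-2,-3,-2.5,-1,0,0])

```text
clock: 8.75
position: [0.5987, -0.2572, 0.1461]
tool_rot: [-3.141, -0.0, 2.08]
force: [-0.2, -0.5, -1.3]
grip_width: 0.0165
finger_force: 58.7
```

```bash
python3 - <<'E'
from h import *
f1=load('w1');f2=load('w2');k=1/1.5
P=[tri([(f1,a),(f2,(b[0]*k+150,b[1]*k))])[0] for a,b in [((221,88),(118,247)),((347,184),(275,396)),((290,252),(184,477)),((168,167),(26,343)),((174,137),(41,305))]]
P=np.array(P); print(P,P[:4].mean(0))
go(.5717+.0325*np.cos(np.radians(29.2)),-.272+.0325*np.sin(np.radians(29.2)),.15,119.2)
f=grab('wrist','w6')
a=cv2.imread('pics/w6.png'); cv2.imwrite('pics/w6b.png',cv2.resize(a,(800,600),interpolation=cv2.INTER_CUBIC))
E
```

```text
[[ 0.5748 -0.1669  0.0112]
 [ 0.6617 -0.3229  0.0189]
 [ 0.5687 -0.3737  0.0219]
 [ 0.4801 -0.2201  0.0143]
 [ 0.5036 -0.1926  0.0168]] [ 0.5713 -0.2709  0.0166]
pose [ 0.5987 -0.2572  0.1461] [-179.9887   -0.0209  119.1778] t8.75 w0.0165 f58.7 F [-0.1873 -0.5456 -1.2939]
need cm [ 0.0295  0.1718 -0.3879] twist -0.02
```

View pics/w6b.png

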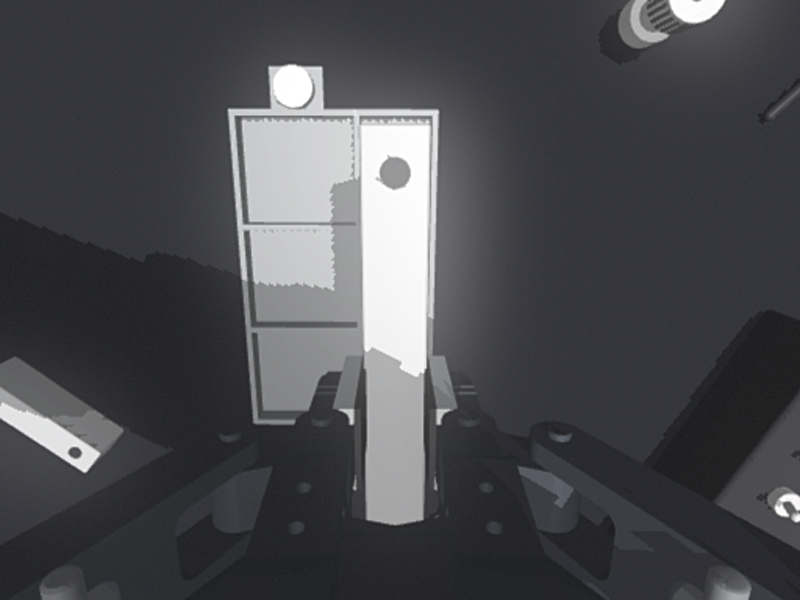

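The bar sits over the caddy. In this picture the caddy corners are (229,110), (439,110) and (253,424), the stud is at (293,87), and the bar top spans x 361 to 431 with its hole at (395,173). Checking the bar against the trough in the caddy's frame.

```bash
python3 - <<'E'
from h import *
f=load('w6');k=.64
C=plane(f,np.array([(229,110),(439,110),(253,424),(293,87),(356,112)])*k,.016); print(C)
d=C[1]-C[0]; print('yaw',np.degrees(np.arctan2(d[1],d[0])),np.linalg.norm(d)); d=C[0]-C[2]; print(np.degrees(np.arctan2(d[1],d[0]))-90,np.linalg.norm(d))
y=np.radians(29.2); X=np.array([np.cos(y),np.sin(y)]);Y=np.array([-X[1],X[0]])
print('centre est',((C[1]+C[2])/2)[:2],(C[0,:2]+X*.0545-Y*.091), C[3,:2]+.0205*X-.102*Y)
B=plane(f,np.array([(395.5,173),(361,128),(431.5,126),(364,350),(429,370)])*k,.160); print(B, np.linalg.norm(B[2]-B[1]))
c=np.array([.5713,-.2715])
for p in np.vstack([B,(B[1]+B[2])/2,(B[3]+B[4])/2,monitor.observe()['position']]): print('caddy-frame mm',(p[:2]-c)@np.c_[X,Y]*1000)
E
```

```text
[[ 0.48   -0.219   0.016 ]
 [ 0.575  -0.1658  0.016 ]
 [ 0.5675 -0.3782  0.016 ]
 [ 0.504  -0.1928  0.016 ]
 [ 0.5379 -0.1877  0.016 ]]
yaw 29.22823993706199 0.10893910555709657
28.811865355753596 0.18169387365766007
centre est [ 0.5713 -0.272 ] [ 0.5719 -0.2718] [ 0.5717 -0.2718]
[[ 0.5691 -0.2019  0.16  ]
 [ 0.5564 -0.1967  0.16  ]
 [ 0.5713 -0.1878  0.16  ]
 [ 0.5848 -0.248   0.16  ]
 [ 0.6036 -0.2443  0.16  ]] 0.01742672305546294
caddy-frame mm [31.9942 61.7992]
caddy-frame mm [23.4535 72.5858]
caddy-frame mm [40.8737 73.0626]
caddy-frame mm [23.2672 13.9589]
caddy-frame mm [41.4933  7.9457]
caddy-frame mm [32.1636 72.8242]
caddy-frame mm [32.3802 10.9523]
caddy-frame mm [30.909  -1.0005]
```

move_arm(gripper=[0.1,0.1,0.1,0.1,0.1,0.1,0.1,0.1], linear=[[0.1,0,1],[0.1,0,1.5],[0,0,2],[0,0,2],[0,0,2],[0,0,1.5],[0,0,1],[0,0,0]], twist=[0,0,0,0,0,0,0,0])

```text
clock: 9.6
position: [0.5972, -0.2553, 0.0347]
tool_rot: [-3.14, -0.002, 2.081]
force: [0.1, 0.5, -1.1]
grip_width: 0.0163
finger_force: 58.7
```

```bash
python3 - <<'E'
from h import *
y=np.radians(29.1); X=np.array([np.cos(y),np.sin(y)])
t=np.array([.5715,-.2718])+.0325*X; go(*t,.018,119.1)
E
```

```text
pose [ 0.5972 -0.2553  0.0347] [-179.9291   -0.0947  119.2364] t9.60 w0.0163 f58.7 F [ 0.0644  0.4722 -1.1223]
need cm [-0.1943  0.1969  1.6715] twist 0.14
```

move_arm(gripper=[0.1,0.1,0.1,0.1,0.1,0.1,0.1], linear=[[0,0.1,0.4],[0,0,0.3],[0,0,0.3],[0,0,0.2],[0,0,0.1],[0,0,0.1],[0,0,0]], twist=[0,0,0,0,0,0,0])

```text
clock: 10.3
position: [0.5988, -0.2551, 0.0223]
tool_rot: [-3.142, -0.0, 2.081]
force: [0.7, 0.0, -1.8]
grip_width: 0.0162
finger_force: 58.7
```

move_arm(gripper=[0.1,0.1,0.1], linear=[[0,0,0.1],[0,0,0],[0,0,0]], twist=[0,0,0])

```text
clock: 10.6
position: [0.5988, -0.2552, 0.0213]
tool_rot: [3.142, 0.0, 2.081]
force: [0.5, 0.2, -2.2]
grip_width: 0.0165
finger_force: 58.7
```

move_arm(gripper=[0.1,0.1,0.1,0.1], linear=[[0,0,0.1],[0,0,0.1],[0,0,0],[0,0,0]], twist=[0,0,0,0])

```text
clock: 11.0
position: [0.5988, -0.2551, 0.0192]
tool_rot: [-3.142, -0.0, 2.081]
force: [-0.5, 0.1, -1.9]
grip_width: 0.0164
finger_force: 58.7
```

move_arm(gripper=[0.1,0.1,0.1], linear=[[0,0,0.1],[0,0,0],[0,0,0]], twist=[0,0,0])

```text
clock: 11.3
position: [0.5988, -0.2552, 0.0183]
tool_rot: [3.142, -0.0, 2.081]
force: [-0.3, 0.5, -1.8]
grip_width: 0.0164
finger_force: 58.7
```

move_arm(gripper=[0.1,0.1,0.1], linear=[[0,0,0.06],[0,0,0],[0,0,0]], twist=[0,0,0])

```text
clock: 11.6
position: [0.5988, -0.2552, 0.0181]
tool_rot: [-3.142, 0.0, 2.081]
force: [-3.1, 0.7, 5.4]
grip_width: 0.0166
finger_force: 59.5
```

move_arm(gripper=[0.1,0.1,0.1], linear=[[0,0,0.06],[0,0,0],[0,0,0]], twist=[0,0,0])

```text
clock: 11.9
position: [0.5989, -0.2552, 0.018]
tool_rot: [-3.141, 0.0, 2.081]
force: [-5.6, 1.6, 15.1]
grip_width: 0.0165
finger_force: 60.8
```

move_arm(gripper=[0.1,0.1,0.25,0.3,0.4,0.5,0.5], linear=[[0,0,-0.08],[0,0,0],[0,0,0],[0,0,0],[0,0,0],[0,0,0],[0,0,0]], twist=[0,0,0,0,0,0,0])

```text
clock: 12.6
position: [0.5988, -0.2552, 0.0179]
tool_rot: [-3.142, -0.0, 2.081]
force: [0.7, -0.0, -0.5]
grip_width: 0.0424
finger_force: 0.0
```

move_arm(gripper=[0.5,0.5,0.5,0.5,0.5,0.5,0.5,0.5], linear=[[0,0,-1],[0,0,-2],[0,0,-3],[0,0,-4],[0,0,-4],[0,0,-3],[0,0,0],[0,0,0]], twist=[0,0,0,0,0,0,0,0])

```text
clock: 13.4
position: [0.5989, -0.2553, 0.1889]
tool_rot: [3.141, 0.001, 2.081]
force: [-0.0, -1.1, -1.0]
grip_width: 0.0423
finger_force: 0.0
```

```bash
python3 - <<'E'
from h import *
go(.4722,.0597,.23,96)
f=grab('wrist','w7'); k=.64
a=cv2.imread('pics/w7.png'); cv2.imwrite('pics/w7b.png',cv2.resize(a,(800,600),interpolation=cv2.INTER_CUBIC))
E
```

```text
pose [ 0.5989 -0.2553  0.1889] [179.9599   0.0717 119.2198] t13.40 w0.0423 f0.0 F [-0.0112 -1.0734 -1.0035]
need cm [33.6773  4.3172 -4.1074] twist 23.22
```

View pics/w7b.png

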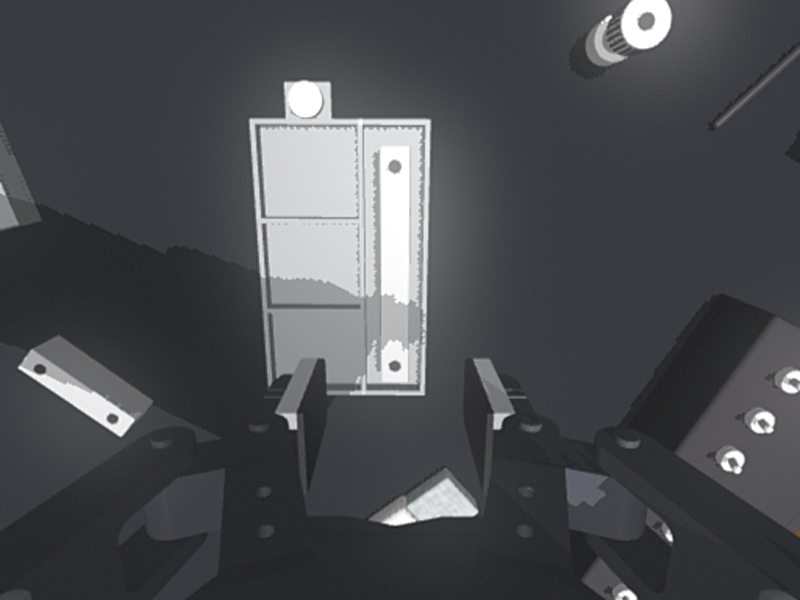

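The bar lies flat inside the trough, from (394,147) to (394,383) in the picture, clear of the lips all round. Next is the steel wing knob.

move_arm(gripper=[0.5,0.5,0.5,0.5,0.5,0.5], linear=[[2,0.26,-0.5],[3.9,0.5,-0.5],[4.2,0.54,-0.6],[4.2,0.54,-0.5],[4.2,0.54,-0.5],[4.2,0.54,-0.5]], twist=[0,0,0,0,0,0])

```text
clock: 14.05
position: [0.5121, -0.0414, 0.2182]
tool_rot: [-3.14, -0.001, 2.081]
force: [1.8, 1.0, -0.8]
grip_width: 0.0425
finger_force: 0.0
```

move_arm(gripper=[0.5,0.5,0.5,0.5,0.5,0.5,0.5], linear=[[4.2,0.54,-0.5],[4.2,0.54,-0.5],[2.6,0.3,0],[0,0,0],[0,0,0],[0,0,0],[0,0,0]], twist=[0,0,0,8,8,7.2,0])

```text
clock: 14.75
position: [0.4713, 0.06, 0.2283]
tool_rot: [-3.14, 0.0, 1.674]
force: [0.0, 0.4, -0.0]
grip_width: 0.0424
finger_force: 0.0
```

```bash
python3 - <<'E'
from h import *
go(.4722,.0597,.23,96)
f=grab('wrist','w8'); print(proj(f,[.4722,.0597,.05]))
a=cv2.imread('pics/w8.png'); cv2.imwrite('pics/w8b.png',cv2.resize(a,(800,600),interpolation=cv2.INTER_CUBIC))
E
```

```text
pose [0.4713 0.06   0.2283] [-179.923     0.0049   95.9107] t14.75 w0.0424 f0.0 F [ 0.0047  0.4038 -0.0008]
need cm [-0.0355  0.0838 -0.1739] twist -0.09
[[252.0826 169.9513]]
```

View pics/w8b.png

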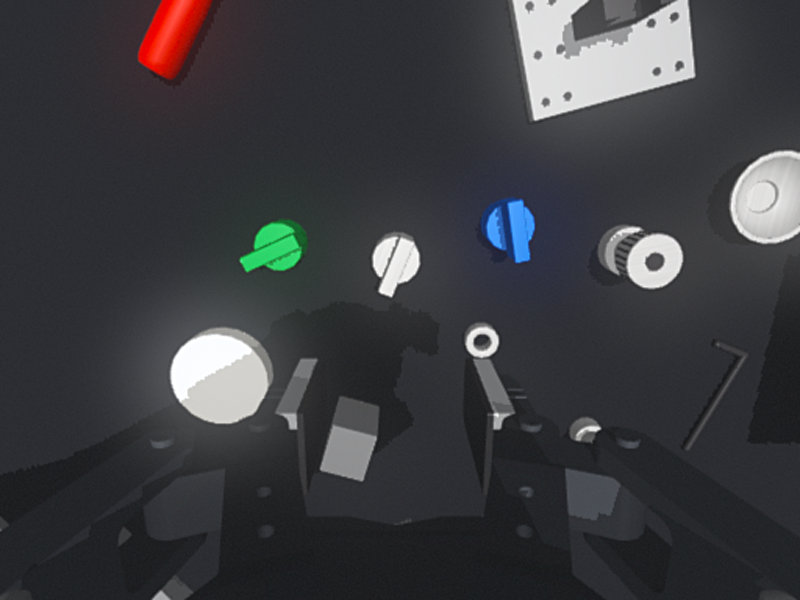

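Candidates in this 800×600 picture:
- **Wing knob:** green (278,247), steel (396,258), blue (511,226). I choose the steel one.
- **Round knob:** thick spool (655,262), thin spool (585,430), nut or ring (482,340). I choose the thick one.

I'll shift sideways for a second view and one close crop.

move_arm(gripper=[0.5,0.5,0.5,0.5,0.5,0.5], linear=[[0,2.5,0],[0,3,0],[0,2.5,0],[0,0,0],[0,0,0],[0,0,0]], twist=[0,0,0,0,0,0])

```text
clock: 15.4
position: [0.5506, 0.0682, 0.2286]
tool_rot: [-3.141, 0.0, 1.678]
force: [0.7, -0.2, 0.1]
grip_width: 0.0426
finger_force: 0.0
```

```bash
python3 - <<'E'
from h import *
go(.4722,.0597,.23,96)
f=grab('wrist','w9'); f8=load('w8')
print(proj(f,[[.4722,.0597,.05],[.6431,.0823,.05]]),proj(f8,[[.6431,.0823,.05]]))
a=cv2.imread('pics/w8.png')[140:200,230:290]; p,q=np.round(proj(f,[[.4722,.0597,.05],[.6431,.0823,.05]])).astype(int)
i9=cv2.imread('pics/w9.png'); cr=lambda c:i9[max(c[1]-30,0):c[1]+30,c[0]-30:c[0]+30]
print(p,q)
R=lambda x:cv2.resize(x,(265,265),interpolation=cv2.INTER_CUBIC)
b8=cv2.imread('pics/w8.png')[135:195,380:440]
cv2.imwrite('pics/c9.png',np.vstack([np.hstack([R(a),R(cr(p))]),np.hstack([R(b8),R(cr(q))])]))
E
```

```text
pose [0.5506 0.0682 0.2286] [-179.9473    0.0006   96.1334] t15.40 w0.0426 f0.0 F [ 0.6928 -0.2398  0.0809]
need cm [-0.0077 -7.8847 -0.1384] twist 0.13
[[175.0561 169.53  ]
 [341.8075 165.692 ]] [[419.3819 165.4856]]
[175 170] [342 166]
```

View pics/c9.png

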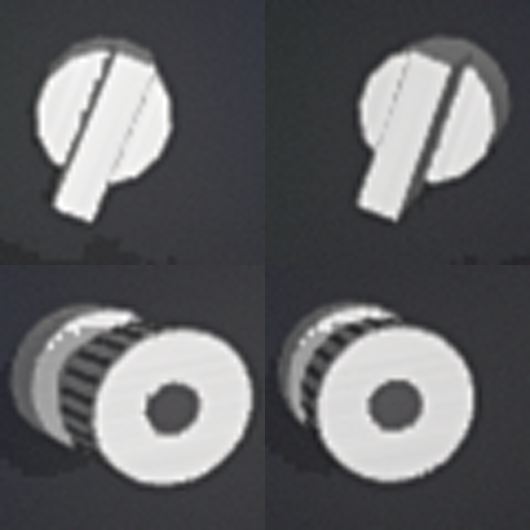

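The close crop confirms both: a steel foot with an upright flat wing, and a thick spool with a dark spot. In the crop the wing top has corners (112,48), (155,68), (95,222) and (53,205), and the spool top is centred at (173,406). Triangulating both.

```bash
python3 - <<'E'
from h import *
f8=load('w8');f9=load('w9');s=60/265
c=lambda pts,o:(np.array(pts,float)+.5)*s-.5+np.array(o)
A=c([(112,48),(155,68),(95,222),(53,205)],(230,140)); B=c([(145,50),(188,66),(133,222),(92,203)],(145,140))
print('wing',*tri([(f8,A.mean(0)),(f9,B.mean(0))]))
for f,Q in((f8,A),(f9,B)):
    P=plane(f,Q,.051); d=P[0]+P[1]-P[2]-P[3]; print(P.mean(0),np.degrees(np.arctan2(d[1],d[0])),np.linalg.norm(d)/2,np.linalg.norm(P[0]-P[1]))
a=c([(173,141)],(380,135));b=c([(131,141)],(312,136)); print('round',*tri([(f8,a),(f9,b)]),plane(f8,a,.05),plane(f9,b,.05))
go(.4722,.0597,.23,96)
E
```

```text
wing [0.4733 0.0592 0.0496] [0.00015733882192601233, 0.00015733882192601163]
[0.4732 0.0593 0.051 ] 75.41379860660571 0.03955396661823607 0.010946782487274535
[0.4736 0.059  0.051 ] 74.04733842435192 0.039771900745582955 0.010374942143140296
round [0.6428 0.0808 0.05  ] [0.0004106259659774082, 0.0004106259659774532] [[0.6428 0.0812 0.05  ]] [[0.6429 0.0803 0.05  ]]
pose [0.5507 0.0682 0.2288] [-179.9707    0.0097   96.1069] t15.45 w0.0429 f0.0 F [ 0.6075 -0.009   1.1187]
need cm [-0.0069 -7.8927 -0.1166] twist 0.11
```

move_arm(gripper=[0.5,0.5,0.5,0.5,0.5,0.5,0.5], linear=[[0,-2.5,0],[0,-2.9,0],[0,-2.5,0],[0,0,3],[0,0,3],[0,0,3],[0,0,0]], twist=[0,0,0,7.2,7.2,7,0])

```text
clock: 16.15
position: [0.4707, 0.0597, 0.1367]
tool_rot: [-3.138, 0.002, 1.301]
force: [-0.6, 0.3, 0.8]
grip_width: 0.0425
finger_force: 0.0
```

move_arm(gripper=[0.5,0.5,0.5], linear=[[0,0,2],[0,0,1],[0,0,0]], twist=[0,0,0])

```text
clock: 16.45
position: [0.4725, 0.06, 0.1089]
tool_rot: [-3.141, 0.0, 1.305]
force: [0.5, -0.1, 0.3]
grip_width: 0.0429
finger_force: 0.0
```

```bash
python3 - <<'E'
from h import *
go(.4734,.0592,.029,74.7)
E
```

```text
pose [0.4725 0.06   0.1089] [-179.9524    0.0185   74.7785] t16.45 w0.0429 f0.0 F [ 0.4735 -0.1304  0.3381]
need cm [-0.051   0.1109  7.9948] twist 0.08
```

move_arm(gripper=[0.5,0.5,0.5,0.5,0.5,0.5], linear=[[-0.05,0.11,2],[0,0,2],[0,0,1.6],[0,0,1.4],[0,0,0.6],[0,0,0]], twist=[0,0,0,0,0,0])

```text
clock: 17.05
position: [0.4739, 0.0593, 0.0332]
tool_rot: [-3.142, 0.0, 1.303]
force: [-0.1, -0.0, 0.3]
grip_width: 0.0429
finger_force: 0.0
```

```bash
python3 - <<'E'
from h import *
go(.4734,.0592,.029,74.7)
E
```

```text
pose [0.4739 0.0593 0.0332] [-179.9972    0.0032   74.6763] t17.05 w0.0429 f0.0 F [-0.103  -0.0396  0.2833]
need cm [-0.0224 -0.0423  0.4223] twist -0.02
```

move_arm(gripper=[0.5,0.5,0.3,0.2,0.1,0,0,0], linear=[[0,-0.04,0.3],[0,0,0],[0,0,0],[0,0,0],[0,0,0],[0,0,0],[0,0,0],[0,0,0]], twist=[0,0,0,0,0,0,0,0], squeeze=60)

```text
clock: 17.85
position: [0.4734, 0.0593, 0.0301]
tool_rot: [3.141, 0.0, 1.302]
force: [-1.1, 0.2, 6.5]
grip_width: 0.0085
finger_force: 58.6
```

```bash
python3 - <<'E'
from h import *
go(.4734,.0592,.13,74.7)
E
```

```text
pose [0.4734 0.0593 0.0301] [179.9916   0.007   74.6249] t17.85 w0.0085 f58.6 F [-1.0944  0.1626  6.5136]
need cm [-0.0096  0.007  -9.9898] twist -0.08
```

move_arm(gripper=[0,0,0,0,0,0,0,0], linear=[[0,0,-0.5],[0,0,-1],[0,0,-2],[0,0,-2.5],[0,0,-2.5],[0,0,-1.5],[0,0,0],[0,0,0]], twist=[0,0,0,0,0,0,0,0])

```text
clock: 18.65
position: [0.4733, 0.0592, 0.1301]
tool_rot: [3.141, -0.0, 1.302]
force: [0.1, 0.0, -2.2]
grip_width: 0.0087
finger_force: 58.8
```

```bash
python3 - <<'E'
from h import *
go(.5246,-.2296,.13,119.1)
E
```

```text
pose [0.4733 0.0592 0.1301] [179.9692  -0.0025  74.6107] t18.65 w0.0087 f58.8 F [ 0.0679  0.0065 -2.1966]
need cm [-26.4794  12.6089   0.0065] twist -44.49
```

move_arm(gripper=[0,0,0,0,0,0,0,0], linear=[[-1.59,0.76,0],[-3.18,1.51,0],[-4.24,2.02,0],[-4.24,2.02,0],[-4.24,2.02,0],[-4.22,2.01,0],[-3.18,1.51,0],[-1.59,0.76,0]], twist=[0,0,0,0,0,0,0,0])

```text
clock: 19.45
position: [0.5239, -0.2329, 0.1285]
tool_rot: [-3.14, 0.001, 1.299]
force: [-0.4, 1.5, -2.0]
grip_width: 0.0087
finger_force: 58.7
```

move_arm(gripper=[0,0,0,0,0,0,0,0], linear=[[0,0,0],[0,0,0],[0,0,0],[0,0,0],[0,0,0],[0,0,0],[0,0,0],[0,0,0]], twist=[-3.5,-7,-8,-8,-8,-6.5,-3.5,0])

```text
clock: 20.25
position: [0.5241, -0.2292, 0.1287]
tool_rot: [-3.141, -0.002, 2.08]
force: [-0.0, 0.3, -3.4]
grip_width: 0.0085
finger_force: 58.7
```

```bash
python3 - <<'E'
from h import *
go(.5246,-.2296,.06,119.1); grab('wrist','w10')
f=load('w10'); print(proj(f,[[.5246,-.2296,.004],[.5040,-.1927,.016],[.4803,-.2188,.016]]))
E
```

```text
pose [ 0.5241 -0.2292  0.1287] [-179.9536   -0.1021  119.1854] t20.25 w0.0085 f58.7 F [-0.0075  0.3496 -3.3874]
need cm [-0.0581  0.0205  6.8694] twist 0.09
[[251.7506 182.4331]
 [251.739  134.6741]
 [210.4158 148.672 ]]
```

View pics/w10.png

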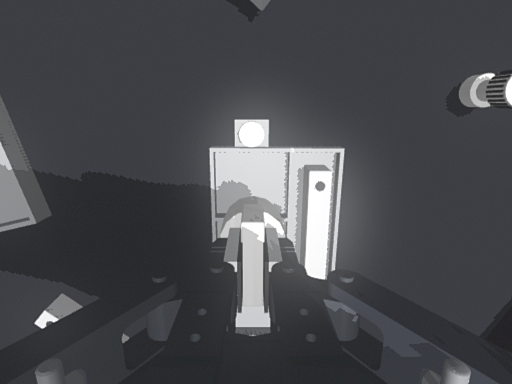

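The stud is at (252,134) and the caddy corner at (211,149), both where I predicted. The knob hangs upright over the stud-end pocket. Lowering it.

move_arm(gripper=[0,0,0,0,0,0,0,0], linear=[[0,0,1],[0,0,2],[0,0,2],[0,0,2],[0,0,1],[0,0,0.7],[0,0,0.3],[0,0,0]], twist=[0,0,0,0,0,0,0,0])

```text
clock: 21.1
position: [0.5249, -0.2294, 0.04]
tool_rot: [3.141, 0.0, 2.079]
force: [0.6, 0.2, -2.7]
grip_width: 0.0087
finger_force: 58.7
```

move_arm(gripper=[0,0,0], linear=[[0,0,0.15],[0,0,0],[0,0,0]], twist=[0,0,0])

```text
clock: 21.4
position: [0.5249, -0.2295, 0.0388]
tool_rot: [3.141, 0.0, 2.079]
force: [-0.2, 0.4, -1.6]
grip_width: 0.0087
finger_force: 58.7
```

move_arm(gripper=[0,0,0,0,0], linear=[[0,0,0.1],[0,0,0.1],[0,0,0.1],[0,0,0.05],[0,0,0]], twist=[0,0,0,0,0])

```text
clock: 21.9
position: [0.5247, -0.2293, 0.0348]
tool_rot: [-3.142, -0.0, 2.079]
force: [-0.3, 0.4, -1.7]
grip_width: 0.0089
finger_force: 58.7
```

move_arm(gripper=[0,0,0], linear=[[0,0,0.08],[0,0,0],[0,0,0]], twist=[0,0,0])

```text
clock: 22.2
position: [0.5248, -0.2294, 0.0342]
tool_rot: [3.141, 0.0, 2.079]
force: [0.5, -0.5, 0.5]
grip_width: 0.0086
finger_force: 59.0
```

move_arm(gripper=[0,0,0], linear=[[0,0,0.06],[0,0,0],[0,0,0]], twist=[0,0,0])

```text
clock: 22.5
position: [0.5248, -0.2295, 0.0341]
tool_rot: [3.142, 0.001, 2.079]
force: [-2.9, 1.7, 13.2]
grip_width: 0.0083
finger_force: 60.8
```

move_arm(gripper=[0,0,0.15,0.2,0.3,0.4,0.4], linear=[[0,0,-0.06],[0,0,0],[0,0,0],[0,0,0],[0,0,0],[0,0,0],[0,0,0]], twist=[0,0,0,0,0,0,0])

```text
clock: 23.2
position: [0.5247, -0.2294, 0.0341]
tool_rot: [3.142, -0.0, 2.079]
force: [-0.8, -1.0, 1.2]
grip_width: 0.0342
finger_force: 0.0
```

move_arm(gripper=[0.4,0.4,0.4,0.4,0.4,0.4,0.4], linear=[[0,0,-1],[0,0,-2],[0,0,-4],[0,0,-4.5],[0,0,-4.5],[0,0,-3.5],[0,0,0]], twist=[0,0,0,0,0,0,0])

```text
clock: 23.9
position: [0.5265, -0.2296, 0.2345]
tool_rot: [3.138, 0.006, 2.079]
force: [-0.1, -1.0, 0.1]
grip_width: 0.0344
finger_force: 0.0
```

```bash
python3 - <<'E'
from h import *
go(.445,.43,.23,125); grab('wrist','w11'); rects(load('w11'),.03,150,amin=100)
E
```

```text
pose [ 0.5265 -0.2296  0.2345] [179.7657   0.3198 119.1201] t23.90 w0.0344 f0.0 F [-0.1065 -0.9503  0.1301]
need cm [61.5899 24.9848  0.4467] twist -5.88
px(493,294) A114 centre(873.0,-227.5)mm size(14.9,19.9) ang 41.1
px(105,266) A332 centre(434.0,-427.5)mm size(18.8,36.9) ang 79.1
px(273,200) A12134 centre(562.9,-258.1)mm size(106.0,196.5) ang 29.2
px(15,134) A536 centre(285.1,-331.5)mm size(25.9,107.5) ang 41.7
px(410,91) A117 centre(635.1,-80.9)mm size(13.2,23.5) ang 34.5
px(433,90) A546 centre(655.1,-68.4)mm size(26.9,27.5) ang 79.1
px(254,7) A581 centre(454.9,-96.6)mm size(44.8,21.2) ang 29.2
px(44,109) A5782 centre(297.3,-278.9)mm size(42.7,189.1) ang 42.7
```

move_arm(gripper=[0.6,0.6,0.6,0.6,0.6,0.6,0.6,0.6], linear=[[1.85,0.75,0],[3.7,1.5,0],[4.13,1.68,0],[4.13,1.68,0],[4.13,1.68,0],[4.13,1.67,0],[4.13,1.67,0],[4.13,1.67,0]], twist=[0,0,0,0,0,0,0,0])

```text
clock: 24.75
position: [0.4836, 0.0969, 0.2288]
tool_rot: [-3.141, -0.0, 2.079]
force: [1.6, 0.5, -0.6]
grip_width: 0.0516
finger_force: 0.0
```

move_arm(gripper=[0.6,0.6,0.6,0.6,0.6,0.6,0.6,0.6], linear=[[4.13,1.68,0],[4.13,1.68,0],[4.13,1.68,0],[4.13,1.67,0],[4.13,1.67,0],[4.13,1.67,0],[4.13,1.67,0],[2.4,0.97,0]], twist=[0,0,0,0,0,0,0,0])

```text
clock: 25.55
position: [0.4411, 0.4338, 0.2284]
tool_rot: [-3.14, -0.001, 2.082]
force: [0.9, -0.4, -0.7]
grip_width: 0.0514
finger_force: 0.0
```

move_arm(gripper=[0.6,0.6,0.6,0.6], linear=[[0,0,0],[0,0,0],[0,0,0],[0,0,0]], twist=[-3,-3,0,0])

```text
clock: 25.95
position: [0.4429, 0.4303, 0.2287]
tool_rot: [-3.141, 0.0, 2.182]
force: [0.9, 0.5, 0.7]
grip_width: 0.0513
finger_force: 0.0
```

```bash
python3 - <<'E'
from h import *
go(.4555,.4266,.23,125); f=grab('wrist','w12'); print(proj(f,[[.4555,.4266,.048]])); rects(f,.048,110,amin=100)
E
```

```text
pose [0.4429 0.4303 0.2287] [-179.9525    0.0063  125.0295] t25.95 w0.0513 f0.0 F [0.9178 0.5115 0.6554]
need cm [-1.0289  0.8159 -0.1295] twist 0.03
[[259.6496 178.3022]]
px(401,375) A278 centre(748.7,326.4)mm size(25.4,34.1) ang 35.1
px(453,277) A1226 centre(712.2,460.4)mm size(30.2,83.5) ang 83.9
px(267,289) A7166 centre(546.7,323.6)mm size(100.4,131.0) ang 20.7
px(327,253) A464 centre(568.0,401.7)mm size(18.2,60.9) ang 55.3
px(178,253) A436 centre(428.5,303.6)mm size(17.8,60.9) ang 15.2
px(118,225) A267 centre(359.1,294.2)mm size(74.1,6.4) ang 62.8
px(262,172) A1380 centre(454.4,433.5)mm size(35.9,46.8) ang 20.9
px(455,52) A202 centre(535.3,633.3)mm size(30.8,7.6) ang 69.8
px(473,13) A321 centre(527.7,667.5)mm size(17.6,25.8) ang 71.3
px(434,55) A2932 centre(524.9,625.6)mm size(62.4,93.8) ang 69.0
```

move_arm(gripper=[0.6,0.6,0.6,0.6,0.6,0.6], linear=[[-2,3,0],[-2,3,0],[-2,2,0],[0,0,0],[0,0,0],[0,0,0]], twist=[0,0,0,0,0,0])

```text
clock: 26.6
position: [0.542, 0.428, 0.2293]
tool_rot: [-3.141, -0.0, 2.184]
force: [-0.3, 0.3, 0.3]
grip_width: 0.0509
finger_force: 0.0
```

```bash
python3 - <<'E'
from h import *
go(.4555,.4266,.23,125); f=grab('wrist','w13'); f0=load('w12'); p0,p=[np.round(proj(x,[[.4555,.4266,.04]])[0]).astype(int) for x in(f0,f)]; print(p0,p)
cr=[cv2.resize(cv2.imread(f'pics/{n}.png')[max(c[1]-40,0):c[1]+40,max(c[0]-40,0):c[0]+40],(400,400),interpolation=cv2.INTER_CUBIC) for n,c in(('w12',p0),('w13',p))]
cv2.imwrite('pics/c13.png',np.hstack(cr))
E
```

```text
pose [0.542  0.428  0.2293] [-179.9924   -0.0148  125.1561] t26.60 w0.0509 f0.0 F [-0.2751  0.303   0.3472]
need cm [ 4.868  -7.1566 -0.0744] twist 0.16
[259 177] [182 120]
```

View pics/c13.png

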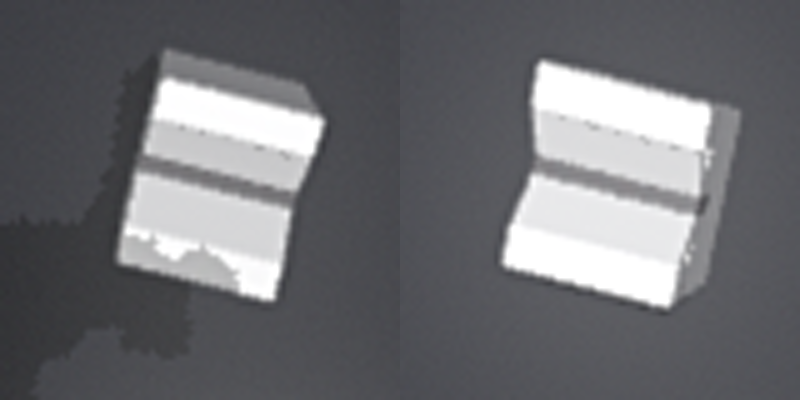

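The crop confirms the grooved block: a V groove with a dark slot at its root. Left-view top corners are (162,79), (325,122), (275,300) and (118,263); right-view corners are (538,61), (712,104), (672,308) and (503,266). I have used 13 pictures.

```bash
python3 - <<'E'
from h import *
f0=load('w12');f1=load('w13')
c=lambda q,o:(np.array(q,float)+.5)/5-.5+np.array(o)
A=c([(162,79),(325,122),(275,300),(118,263)],(219,137));B=c([(138,61),(312,104),(272,308),(103,266)],(142,80))
print(tri([(f0,A.mean(0)),(f1,B.mean(0))]))
for f,Q in((f0,A),(f1,B)):
    P=plane(f,Q,.048); print(P.mean(0)); 
    for i,j in((0,1),(3,2),(0,3),(1,2)): d=P[j]-P[i]; print('  %.1f mm %.1f deg'%(1000*np.linalg.norm(d),np.degrees(np.arctan2(d[1],d[0]))))
E
```

```text
(array([0.4556, 0.4318, 0.0497]), [5.6069436187784434e-05, 5.606943618768762e-05])
[0.456  0.4312 0.048 ]
  34.9 mm 20.2 deg
  34.4 mm 21.3 deg
  40.3 mm -68.4 deg
  39.6 mm -69.0 deg
[0.4555 0.4313 0.048 ]
  34.7 mm 21.7 deg
  34.8 mm 21.2 deg
  40.8 mm -68.7 deg
  41.2 mm -68.5 deg
```

move_arm(gripper=[0.65,0.65,0.65,0.65,0.65,0.65,0.65,0.65], linear=[[2,-2.5,0],[2.5,-3,0],[0.68,-1.4,0],[0,0,2],[0,0,3.5],[0,0,3],[0,0,1.5],[0,0,0]], twist=[0,0,0,4.5,5,4.5,0,0])

```text
clock: 27.45
position: [0.4557, 0.43, 0.1279]
tool_rot: [-3.139, 0.001, 1.943]
force: [-0.0, -0.5, 0.4]
grip_width: 0.0556
finger_force: 0.0
```

```bash
python3 - <<'E'
from h import *
go(.4557,.4313,.022,111.2)
E
```

```text
pose [0.4557 0.43   0.1279] [-179.8752    0.0521  111.3119] t27.45 w0.0556 f0.0 F [-0.0205 -0.4599  0.4069]
need cm [ 0.123   0.0447 10.5908] twist 0.11
```

move_arm(gripper=[0.65,0.65,0.65,0.65,0.65,0.65,0.65], linear=[[0.08,0.05,2],[0,0,2],[0,0,2],[0,0,2],[0,0,1.5],[0,0,0.5],[0,0,0]], twist=[0.1,0,0,0,0,0,0])

```text
clock: 28.15
position: [0.4569, 0.4315, 0.0294]
tool_rot: [3.142, -0.0, 1.938]
force: [0.4, 0.3, -0.1]
grip_width: 0.0556
finger_force: 0.0
```

```bash
python3 - <<'E'
from h import *
go(.4557,.4313,.022,111.2)
E
```

```text
pose [0.4569 0.4315 0.0294] [179.9965  -0.0107 111.0648] t28.15 w0.0556 f0.0 F [ 0.4468  0.2909 -0.1188]
need cm [ 0.0255 -0.1231  0.7418] twist -0.14
```

move_arm(gripper=[0.65,0.65,0.65,0.5,0.4,0.35,0.3,0.25], linear=[[0.03,-0.12,0.5],[0,0,0.2],[0,0,0],[0,0,0],[0,0,0],[0,0,0],[0,0,0],[0,0,0]], twist=[0,0,0,0,0,0,0,0], squeeze=60)

```text
clock: 28.95
position: [0.4558, 0.4313, 0.0226]
tool_rot: [3.141, -0.0, 1.938]
force: [0.2, -0.7, 7.0]
grip_width: 0.0324
finger_force: 60.3
```

move_arm(gripper=[0.25,0.25,0.25,0.25], linear=[[0,0,0],[0,0,0],[0,0,0],[0,0,0]], twist=[0,0,0,0])

```text
clock: 29.35
position: [0.4558, 0.4313, 0.0226]
tool_rot: [3.141, -0.0, 1.938]
force: [-2.2, -1.9, 6.2]
grip_width: 0.0328
finger_force: 60.3
```

move_arm(gripper=[0.25,0.25,0.25,0.25,0.25,0.25,0.25], linear=[[0,0,-0.5],[0,0,-1.5],[0,0,-2.5],[0,0,-3.5],[0,0,-2],[0,0,-1],[0,0,0]], twist=[0,0,0,0,0,0,0])

```text
clock: 30.05
position: [0.4561, 0.4315, 0.1337]
tool_rot: [3.14, -0.001, 1.938]
force: [0.3, 0.8, -1.4]
grip_width: 0.0328
finger_force: 59.8
```

```bash
python3 - <<'E'
from h import *
y=np.radians(29.1); X=np.array([np.cos(y),np.sin(y)]); Y=np.array([-X[1],X[0]]); c=np.array([.5715,-.2718])
m=c-.0205*X; r=m-.0597*Y; print(m,r)
go(*m,.132,119.1)
E
```

```text
[ 0.5536 -0.2818] [ 0.5826 -0.3339]
pose [0.4561 0.4315 0.1337] [179.8836  -0.0374 111.0135] t30.05 w0.0328 f59.8 F [ 0.2793  0.837  -1.3702]
need cm [-70.0745 -16.4762   0.1667] twist -8.09
```

move_arm(gripper=[0.25,0.25,0.25,0.25,0.25,0.25,0.25,0.25], linear=[[-1.75,-0.41,0],[-3.5,-0.82,0],[-4.55,-1.07,0],[-4.55,-1.07,0],[-4.55,-1.07,0],[-4.55,-1.07,0],[-4.55,-1.07,0],[-4.55,-1.07,0]], twist=[0,0,0,0,0,0,0,0])

```text
clock: 30.85
position: [0.5005, 0.0978, 0.1312]
tool_rot: [-3.14, -0.0, 1.938]
force: [0.9, -0.2, -2.0]
grip_width: 0.0329
finger_force: 59.8
```

move_arm(gripper=[0.25,0.25,0.25,0.25,0.25,0.25,0.25,0.25], linear=[[-4.55,-1.07,0],[-4.55,-1.07,0],[-4.55,-1.07,0],[-4.56,-1.07,0],[-4.56,-1.07,0],[-4.56,-1.07,0],[-4.56,-1.07,0],[-3.5,-0.82,0]], twist=[0,0,0,0,0,0,0,0])

```text
clock: 31.65
position: [0.5495, -0.2634, 0.1308]
tool_rot: [-3.14, -0.001, 1.936]
force: [0.6, 0.8, -1.6]
grip_width: 0.0327
finger_force: 59.8
```

move_arm(gripper=[0.25,0.25,0.25,0.25,0.25,0.25], linear=[[-2.1,-0.49,0],[0,0,0],[0,0,0],[0,0,0],[0,0,0],[0,0,0]], twist=[0,-3,-4,-1,0,0])

```text
clock: 32.25
position: [0.5533, -0.2815, 0.1317]
tool_rot: [-3.141, -0.0, 2.076]
force: [0.1, -0.4, -2.0]
grip_width: 0.0328
finger_force: 59.7
```

```bash
python3 - <<'E'
from h import *
go(.5536,-.2818,.030,119.1)
E
```

```text
pose [ 0.5533 -0.2815  0.1317] [-179.9821   -0.0253  118.9476] t32.25 w0.0328 f59.7 F [ 0.1482 -0.3797 -1.995 ]
need cm [-0.0429  0.016  10.1728] twist -0.15
```

move_arm(gripper=[0.25,0.25,0.25,0.25,0.25,0.25,0.25,0.25], linear=[[-0.04,0,1],[0,0,2],[0,0,2],[0,0,2],[0,0,1.5],[0,0,1],[0,0,0.3],[0,0,0]], twist=[-0.1,0,0,0,0,0,0,0])

```text
clock: 33.05
position: [0.5537, -0.2819, 0.034]
tool_rot: [-3.142, -0.0, 2.079]
force: [-0.1, -0.6, -1.2]
grip_width: 0.0327
finger_force: 59.8
```

move_arm(gripper=[0.25,0.25,0.25,0.25], linear=[[0,0,0.1],[0,0,0.1],[0,0,0],[0,0,0]], twist=[0,0,0,0])

```text
clock: 33.45
position: [0.5537, -0.2821, 0.0324]
tool_rot: [3.141, 0.0, 2.079]
force: [0.3, 0.2, -2.2]
grip_width: 0.0329
finger_force: 59.8
```

Contact is expected at about z 0.0266.

move_arm(gripper=[0.25,0.25,0.25,0.25,0.25,0.25,0.25], linear=[[0,0,0.1],[0,0,0.1],[0,0,0.1],[0,0,0.1],[0,0,0.06],[0,0,0],[0,0,0]], twist=[0,0,0,0,0,0,0])

```text
clock: 34.15
position: [0.5536, -0.282, 0.0275]
tool_rot: [3.142, -0.0, 2.079]
force: [-0.2, -0.1, -1.8]
grip_width: 0.033
finger_force: 59.8
```

move_arm(gripper=[0.25,0.25,0.25], linear=[[0,0,0.08],[0,0,0],[0,0,0]], twist=[0,0,0])

```text
clock: 34.45
position: [0.5536, -0.282, 0.0267]
tool_rot: [-3.142, -0.0, 2.079]
force: [-0.8, 0.5, -1.8]
grip_width: 0.0327
finger_force: 59.9
```

move_arm(gripper=[0.25,0.25,0.25], linear=[[0,0,0.05],[0,0,0],[0,0,0]], twist=[0,0,0])

```text
clock: 34.75
position: [0.5536, -0.2821, 0.0267]
tool_rot: [-3.141, 0.0, 2.079]
force: [-2.8, 0.6, 7.2]
grip_width: 0.033
finger_force: 60.9
```

move_arm(gripper=[0.25,0.25,0.42,0.46,0.5,0.52,0.52], linear=[[0,0,-0.04],[0,0,0],[0,0,0],[0,0,0],[0,0,0],[0,0,0],[0,0,0]], twist=[0,0,0,0,0,0,0])

```text
clock: 35.45
position: [0.5536, -0.282, 0.0266]
tool_rot: [-3.142, -0.0, 2.079]
force: [0.2, 0.2, 0.1]
grip_width: 0.0442
finger_force: 0.0
```

move_arm(gripper=[0.52,0.52,0.52,0.52,0.52,0.52,0.52], linear=[[0,0,-1],[0,0,-2],[0,0,-3],[0,0,-4],[0,0,-3],[0,0,-1],[0,0,0]], twist=[0,0,0,0,0,0,0])

```text
clock: 36.15
position: [0.5542, -0.2824, 0.1685]
tool_rot: [3.14, 0.002, 2.079]
force: [0.4, -0.2, 0.3]
grip_width: 0.0447
finger_force: 0.0
```

```bash
python3 - <<'E'
from h import *
go(.6429,.0808,.165,96); grab('wrist','w14')
E
```

```text
pose [ 0.5542 -0.2824  0.1685] [179.9255   0.1367 119.1128] t36.15 w0.0447 f0.0 F [ 0.3774 -0.2494  0.2988]
need cm [27.412  25.4196  0.3459] twist 23.11
```

move_arm(gripper=[0.65,0.65,0.65,0.65,0.65], linear=[[1.1,1.02,0],[2.47,2.29,0],[3.29,3.05,0],[3.29,3.05,0],[3.29,3.05,0]], twist=[0,0,0,0,0])

```text
clock: 36.7
position: [0.5966, -0.1012, 0.1654]
tool_rot: [-3.14, -0.002, 2.08]
force: [0.3, -0.2, -1.2]
grip_width: 0.0556
finger_force: 0.0
```

move_arm(gripper=[0.65,0.65,0.65,0.65,0.65,0.65,0.65,0.65], linear=[[3.29,3.05,0],[3.29,3.05,0],[3.29,3.05,0],[2.74,2.54,0],[1.37,1.27,0],[0,0,2],[0,0,2],[0,0,0]], twist=[0,0,0,0,0,0,0,0])

```text
clock: 37.5
position: [0.64, 0.0819, 0.1231]
tool_rot: [-3.137, -0.002, 2.081]
force: [0.0, -0.2, 0.5]
grip_width: 0.0552
finger_force: 0.0
```

move_arm(gripper=[0.65,0.65], linear=[[0,0,0],[0,0,0]], twist=[0,0])

```text
clock: 37.7
position: [0.6424, 0.0817, 0.1273]
tool_rot: [3.141, -0.0, 2.079]
force: [0.0, 0.3, -0.0]
grip_width: 0.0556
finger_force: 0.0
```

```bash
python3 - <<'E'
from h import *
go(.6429,.0808,.028,119.1); f=grab('wrist','w15')
g=cv2.cvtColor(f['img'],cv2.COLOR_RGB2GRAY); p=proj(f,[.6429,.0808,.05])[0]; print(p)
x,y=np.round(p).astype(int); m=np.zeros_like(g); m[y-45:y+45,x-45:x+45]=(g>150)[y-45:y+45,x-45:x+45]*255
for c in cv2.findContours(m,cv2.RETR_EXTERNAL,cv2.CHAIN_APPROX_NONE)[0]:
    if cv2.contourArea(c)>200: (q,r)=cv2.minEnclosingCircle(c); print(q,r,cv2.fitEllipse(c),plane(f,[cv2.fitEllipse(c)[0]],.05))
m=np.zeros_like(g); m[y-12:y+12,x-12:x+12]=(g<130)[y-12:y+12,x-12:x+12]*255
M=cv2.moments(m,True); s=(M['m10']/M['m00'],M['m01']/M['m00']); print('spot',s,M['m00'],plane(f,[s],.05))
E
```

```text
pose [0.6424 0.0817 0.1273] [179.962   -0.0081 119.1291] t37.70 w0.0556 f0.0 F [ 0.0282  0.296  -0.042 ]
need cm [-0.1009  0.005   9.9274] twist 0.03
[251.2222 198.4006]
(250.70408630371094, 197.5) 24.70923614501953 ((250.75013732910156, 197.6980438232422), (46.57030487060547, 48.48064041137695), 89.1987075805664) [[0.6423 0.0811 0.05  ]]
spot (250.63720930232557, 198.89302325581394) 215.0 [[0.6427 0.0803 0.05  ]]
```

move_arm(gripper=[0.65,0.65,0.65,0.65,0.65,0.65,0.65], linear=[[-0.1,0,2],[0,0,2],[0,0,2],[0,0,1.5],[0,0,1],[0,0,0.5],[0,0,0]], twist=[0,0,0,0,0,0,0])

```text
clock: 38.45
position: [0.6427, 0.0804, 0.0365]
tool_rot: [-3.141, -0.0, 2.079]
force: [0.5, 0.8, 0.6]
grip_width: 0.0558
finger_force: 0.0
```

```bash
python3 - <<'E'
from h import *
go(.6426,.0808,.028,119.1)
E
```

```text
pose [0.6427 0.0804 0.0365] [-179.9876   -0.0085  119.1203] t38.45 w0.0558 f0.0 F [0.5053 0.7819 0.5648]
need cm [0.0413 0.0169 0.8474] twist 0.02
```

move_arm(gripper=[0.65,0.65,0.65,0.5,0.4,0.35,0.3,0.25], linear=[[0,0,0.5],[0,0,0.3],[0,0,0],[0,0,0],[0,0,0],[0,0,0],[0,0,0],[0,0,0]], twist=[0,0,0,0,0,0,0,0], squeeze=70)

```text
clock: 39.25
position: [0.6429, 0.0804, 0.0291]
tool_rot: [3.141, 0.0, 2.079]
force: [-1.0, -0.6, 5.1]
grip_width: 0.0335
finger_force: 69.0
```

move_arm(gripper=[0.25,0.25,0.25,0.25], linear=[[0,0,0],[0,0,0],[0,0,0],[0,0,0]], twist=[0,0,0,0])

```text
clock: 39.65
position: [0.6429, 0.0804, 0.0291]
tool_rot: [3.141, 0.0, 2.079]
force: [-2.9, -0.1, 6.0]
grip_width: 0.0342
finger_force: 69.0
```

move_arm(gripper=[0.25,0.25,0.25,0.25,0.25,0.25,0.25,0.25], linear=[[0,0,-0.5],[0,0,-1.5],[0,0,-2.5],[0,0,-3.5],[0,0,-2],[0,0,-1],[0,0,0],[0,0,0]], twist=[0,0,0,0,0,0,0,0])

```text
clock: 40.45
position: [0.6423, 0.0801, 0.1379]
tool_rot: [-3.141, -0.0, 2.079]
force: [-0.2, 0.4, -4.4]
grip_width: 0.0339
finger_force: 70.3
```

```bash
python3 - <<'E'
from h import *
go(.5826,-.3339,.14,119.1)
E
```

```text
pose [0.6423 0.0801 0.1379] [-179.9471   -0.0104  119.123 ] t40.45 w0.0339 f70.3 F [-0.2097  0.4316 -4.4187]
need cm [-33.2605 -25.3625  -0.2118] twist 0.02
```

move_arm(gripper=[0.25,0.25,0.25,0.25,0.25,0.25], linear=[[-1.33,-1.01,0],[-2.66,-2.03,0],[-3.66,-2.79,0],[-3.66,-2.79,0],[-3.66,-2.79,0],[-3.66,-2.79,0]], twist=[0,0,0,0,0,0])

```text
clock: 41.05
position: [0.608, -0.1539, 0.1374]
tool_rot: [-3.14, -0.001, 2.079]
force: [-0.4, -1.5, -3.3]
grip_width: 0.0336
finger_force: 70.3
```

move_arm(gripper=[0.25,0.25,0.25,0.25,0.25,0.25,0.25,0.25], linear=[[-3.66,-2.79,0],[-3.66,-2.79,0],[-3.66,-2.79,0],[-2.33,-1.78,0],[-1.33,-1.01,0],[0,0,0],[0,0,0],[0,0,0]], twist=[0,0,0,0,0,0,0,0])

```text
clock: 41.85
position: [0.5835, -0.332, 0.1384]
tool_rot: [3.141, -0.001, 2.081]
force: [-0.0, 0.5, -4.9]
grip_width: 0.0335
finger_force: 70.4
```

```bash
python3 - <<'E'
from h import *
go(.5826,-.3339,.0345,119.1)
E
```

```text
pose [ 0.5835 -0.332   0.1384] [179.9818  -0.0508 119.2421] t41.85 w0.0335 f70.4 F [-0.0362  0.5218 -4.8522]
need cm [-0.1227 -0.1668 10.3852] twist 0.14
```

move_arm(gripper=[0.25,0.25,0.25,0.25,0.25,0.25,0.25,0.25], linear=[[-0.1,-0.16,1],[0,0,2],[0,0,2],[0,0,2],[0,0,1.5],[0,0,1],[0,0,0.3],[0,0,0]], twist=[0.1,0,0,0,0,0,0,0])

```text
clock: 42.65
position: [0.5823, -0.3352, 0.0406]
tool_rot: [3.142, -0.0, 2.078]
force: [-0.3, -0.4, -3.2]
grip_width: 0.0339
finger_force: 70.3
```

move_arm(gripper=[0.25,0.25,0.25], linear=[[0,0,0.1],[0,0,0],[0,0,0]], twist=[0,0,0])

```text
clock: 42.95
position: [0.5824, -0.3356, 0.0401]
tool_rot: [3.141, 0.001, 2.077]
force: [0.2, 0.5, -3.5]
grip_width: 0.0336
finger_force: 70.3
```

move_arm(gripper=[0.25,0.25,0.25,0.25,0.25,0.25,0.25], linear=[[0,0,0.15],[0,0,0.15],[0,0,0.1],[0,0,0.1],[0,0,0.1],[0,0,0],[0,0,0]], twist=[0,0,0,0,0,0,0])

```text
clock: 43.65
position: [0.5822, -0.3354, 0.0336]
tool_rot: [3.142, -0.0, 2.077]
force: [0.0, -0.3, -3.3]
grip_width: 0.0341
finger_force: 70.3
```

move_arm(gripper=[0.25,0.25,0.25], linear=[[0,0,0.08],[0,0,0],[0,0,0]], twist=[0,0,0])

```text
clock: 43.95
position: [0.5823, -0.3355, 0.0332]
tool_rot: [3.141, 0.0, 2.077]
force: [-2.0, 0.4, 5.3]
grip_width: 0.0339
finger_force: 71.1
```

move_arm(gripper=[0.25,0.25,0.25], linear=[[0,0,0.05],[0,0,0],[0,0,0]], twist=[0,0,0])

```text
clock: 44.25
position: [0.5824, -0.3355, 0.0331]
tool_rot: [3.142, 0.001, 2.077]
force: [-5.8, 1.5, 11.9]
grip_width: 0.0337
finger_force: 72.1
```

Contact. Releasing, retreating, and taking the final picture.

move_arm(gripper=[0.25,0.25,0.42,0.46,0.5,0.54,0.54], linear=[[0,0,-0.06],[0,0,0],[0,0,0],[0,0,0],[0,0,0],[0,0,0],[0,0,0]], twist=[0,0,0,0,0,0,0])

```text
clock: 44.95
position: [0.5822, -0.3354, 0.0328]
tool_rot: [3.142, -0.0, 2.077]
force: [-0.2, -1.2, -0.3]
grip_width: 0.0464
finger_force: 0.0
```

move_arm(gripper=[0.54,0.54,0.54,0.54,0.54,0.54,0.54,0.54], linear=[[0,0,-1],[0,0,-2],[0,0,-3.5],[0,0,-4.5],[0,0,-4.5],[0,0,-3],[0,0,0],[0,0,0]], twist=[0,0,0,0,0,0,0,0])

```text
clock: 45.75
position: [0.5823, -0.3354, 0.2198]
tool_rot: [3.141, 0.002, 2.077]
force: [0.2, 0.1, -0.5]
grip_width: 0.0461
finger_force: 0.0
```

```bash
python3 - <<'E'
from h import *
go(.5826,-.3339,.2,119.1); grab('wrist','w16');grab('side','s16')
a=cv2.imread('pics/w16.png'); b=cv2.imread('pics/s16.png')[90:210,150:310]
cv2.imwrite('pics/c16.png',np.hstack([cv2.resize(a[60:330,140:400],(400,415)),cv2.resize(b,(400,300),interpolation=cv2.INTER_CUBIC)[:, :].copy() if 0 else cv2.copyMakeBorder(cv2.resize(b,(400,300),interpolation=cv2.INTER_CUBIC),0,115,0,0,cv2.BORDER_CONSTANT)]))
E
```

```text
pose [ 0.5823 -0.3354  0.2198] [179.9486   0.1148 119.0274] t45.75 w0.0461 f0.0 F [ 0.1783  0.0993 -0.5222]
need cm [0.1222 0.0966 1.9827] twist -0.07
```

View pics/c16.png

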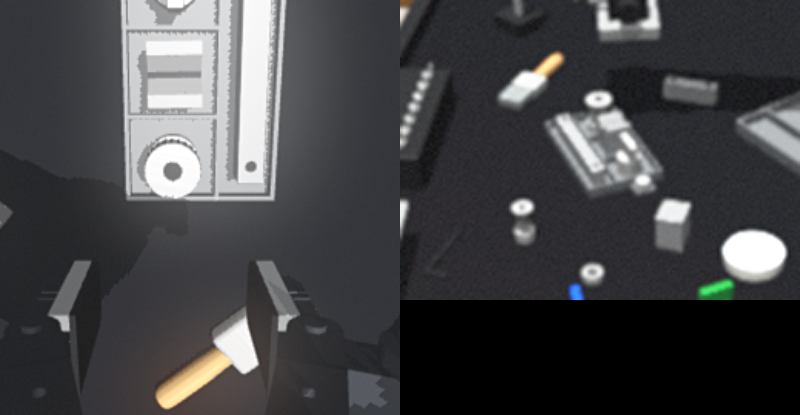

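The round knob stands in the far pocket at (172,170), the V-block in the middle at (175,75), and the bar lies in the trough at (258,90). The wing knob shows at the top of the wrist crop and, in the side crop, upright beside the stud at about (625,158). The look-alikes visible here (thin knob, flat block, short bar) look undisturbed.

```bash
python3 -c "
from workcell import bot
print(bot.job_done())"
```

```text
the job is handed in; nothing more can be done
None
```

The clamp kit is packed and handed in at about 46 s of the 128 s allowed: the bar lies in the trough, the winged knob stands by the stud, the V-block is in the middle and the thick knob in the far pocket, all lowered to contact before release, with the look-alikes not touched.

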